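Weigh the syrup, stock the ingredient station, set its cover

ROBOT

A 6-joint arm with a two-finger parallel gripper is mounted at the origin on the work surface. World frame = base frame: x ahead of the robot, y to its left, z up, the work surface at z = 0. Lengths are in mm, angles in rad, forces in N, time in s.
With the tool pointing down it reaches from about 300 to 950 mm from the base axis. Payload 3.1 kg.
Tool frame: the origin (TCP) lies at the very end of the fingers, on their centre line; the grasp point (between the pads) lies 19 mm behind it (grip_point_offset is the x of the grasp point in the tool frame, in mm); x points along the fingers, y is the direction in which the jaws open and shut, and the axes are right-handed (so a half turn about x gives the same grasp; the last joint's range is limited). The gripper opens to 85 mm and grips with 20 to 120 N. Pads are 22 mm wide; open, the fingers measure 114 mm over their backs; the gripper's body (76 mm by 85 mm) begins 54 mm behind the grasp point. The pads swing forward as they close: fully open they stand 13 mm farther back than shut.
Start: joints at [1.155, 0.308, 1.634, -0, 1.2, -0.07], TCP at [211.869, 587.999, 194.772] pointing down, gripper open.
Joint ranges: [-3.06, 3.06], [-0.79, 1.96], [0.05, 2.63], [-1.19, 4.34], [0.05, 2.64], [-2.94, 2.94]. Speed limits (rad/s): [2.79, 2.79, 3.14, 3.14, 3.14, 3.14].

INTERFACE

Orientations are given as a unit quaternion [w, x, y, z].
In Python, from plant import * gives the robot as it stands.
- The arm moves only by the tool move_arm, never from a script. Its argument "targets" is one flat list of numbers, 5 for each row, row after row: the shift along the tool's x, y, z in m, then the turn about the tool's x in rad, then the opening, from 0 (shut) to 1 (fully open). A call has 1 to 10 rows; each row is the pose to reach, as a shift and turn from the pose commanded when the call began, along the tool's axes at that moment; what a row does not reach only later rows make up. A row lasts 1/8 s, in which the tool goes at most 62.5 mm and 10.7 degrees, less where a joint would pass 70% of its speed; a pose out of reach is approached as far as the arm can. A call with a gripper value outside its range is refused whole. The fingers move at their own pace and stop on an object; the grip force is fixed at half the most. Time passes only in rows, so rows that repeat a pose let the fingers close. It gives the time, the measured TCP pose, the force and the opening at its end, in the units of the state.
- read_state(): the state, without advancing time (a new reading comes with each control period).
- camera(name): name is "scene" or "top"; returns a dict with "image" (480x640x3 uint8, red, green, blue), "mtx" (3x3 intrinsics, pixels), "rvec" (rotation vector, rad) and "tvec" (3), from world to camera coordinates, as OpenCV has them. Camera axes: x right, y down, z forward; pixel columns grow to the right and rows downward; lengths in mm; the calibration is good to about 2 mm. A picture is of the moment at which its call begins. There is no depth.
- finish_job(): hands the job in, once; it reports no verdict.
Trained networks look in the newest picture that a camera, given by its name, has taken for a name from the list of things; names that differ only in an ending like _2 or _b are one class to them, and where a whole thing is asked for, a point or a joint stands for the part that bears it (a point fixed in the world has none). Each returns a list of dicts, best first, with "confidence" (0 to 1); they miss things now and then, are a little off and sometimes report something else, mostly with a low value. They report only what shows in the picture. A call takes as long as a camera call. They do not tell look-alikes from the thing itself.
- search_frame(camera, name): "box" ([left, top, right, bottom] in pixels, round what is visible of it).
The state is a dict: "clock": time; "joint_positions": joint angles; "dq": joint speeds; "joint_efforts": joint torques, N m; "ee_pos": TCP position; "tool_rot": TCP orientation; "ft_force": force on the tool from outside, world axes, zero at the start; "torque": the same for the moment, N m; "gripper_width": opening from 0.0 (shut) to 1.0 (fully open).
Only numpy, scipy, OpenCV 4.12 (cv2) and the standard library are available. Lean on these libraries where they do the work, as an engineer would, in place of code of your own. Each camera call takes 0.05 s, during which the arm holds its last target. There are 200 camera calls.

TASK

The square amber syrup bottle has fallen over. Stand it upright near the middle of the scale's plate and let go of it so that it can be weighed; then take it again and set it upright in the empty front bay of the ingredient station, putting it down gently, not dropping it, both times. After that fold the station's orange cover forward to 60 degrees up from closed, in line with the black pointers, and leave the jars, bowl, beaker, spatula and water bottles where they are.

Things in the scene. Friction and masses are not known exactly. Their poses are not given: they have to be found in the camera images.
- bottle: Loose square syrup bottle, 160 mm tall, 0.2 to 0.4 kg, at first lying on a flat side. Origin on its axis at half height (80 mm from the underside), z to the cap. Amber body 60 x 60 mm from z = -80 to +20 mm with paper labels, tapering to a neck of 28 mm diameter, then a black round cap, 34 mm diameter, from z = +46 to +80 mm.
- scale_top (a point): Centre of the upper face of the scale's level steel plate, 150 x 150 mm; axes of the scale, z up.
- scale: Fixed grey bench scale, 150 x 150 mm, 40 mm high to the top of its steel plate, small black display on its front (-x). Origin: centre of its underside.
- station: Fixed ingredient station: white open tub, 200 (x) x 220 (y) x 80 mm high; origin: centre of its underside, -x side faces the robot. Walls and floor 6 mm thick. A divider (6 mm thick, top at 56 mm) at x = 0 parts it into the empty front bay (inside x -94 to -3, y -104 to +104 mm) and the back bay with two jars. Black pointers beside the hinge ends rise at 60 degrees.
- cover (a joint): Angle of the orange cover (rad): 0 closed on the tub, growing as it folds up and away; starts at 1.6 to 1.8. Stiff friction hinge along the station's y on its far top edge; it stays where left (under 0.9 N m turns it). Plate 190 mm long from the hinge, 220 wide, 10 thick, with a tab 80 mm wide at the middle of its free edge, reaching 218 mm from the hinge.
- cover_tab (a point): Middle of the tab on the cover's free edge, 205 mm from the hinge and in mid-thickness (13 mm short of the tab's end). Its x axis points along the cover to the hinge, y along the hinge, z is the cover's normal (up when closed).
- cover_hinge (a point): Point on the hinge axis, at the middle of the cover's width, on the cover's lower face: 100 mm behind (+x) and 80 mm above the station's origin. Axes as for cover_tab.
- jar_red: Bystander: jar with red lid, 54 mm diameter, 75 mm tall, in the station's back bay. Origin: centre of underside.
- jar_green: Bystander: jar with green lid, 54 mm diameter, 75 mm tall, in the station's back bay. Origin: centre of underside.
- water_a: Bystander: clear water bottle, white cap, 64 mm diameter, 190 mm tall. Origin: centre of underside.
- water_b: Bystander: clear water bottle, blue cap, 64 mm diameter, 190 mm tall. Origin: centre of underside.
- bowl: Bystander: white mixing bowl, 140 mm diameter, 70 mm high. Origin: centre of underside.
- beaker: Bystander: steel beaker, 84 mm diameter, 100 mm high. Origin: centre of underside.
- spatula: Bystander: spatula about 280 mm long lying on the worktop along its x axis.
There are look-alikes about, which are no part of the job. Leave any purple look-alike of the bottle alone. Of the things shaped like the scale, the grey one is meant.

How it is judged:
By the outcome, as a careful person would: the job done as asked, in the order asked, and still so for the second after the job is handed in, with the robot touching nothing.
It also fails if it takes over 61 s, if anything falls off the work surface, if the arm or the gripper's body presses on something with over 40 N, if the wrist force passes 120 N, or if a joint passes its speed limit or range.

## Working session

There is one attempt and no reset: what is moved stays moved. The work goes in short steps, Python scripts to look and compute and a tool call to move; the robot and the scene stay as the last step left them, time stands still between calls to the robot, and variables do not carry over. Pictures are saved under pics/ and viewed, about 8 in all and at most 12, crops included, and the job is handed in when it is done.

Besides the shell and the picture viewer there is one more tool, called after "Call:" by a JSON object that holds its "method" and its "body". move_arm: Moves the arm, as the interface text tells. Its arguments: {"type":"object","properties":{"targets":{"type":"array"}},"required":["targets"]}

```bash
mkdir -p pics; ls; cat > h.py <<'E'
from plant import *
import numpy as np, cv2
def cam(n):
    c=camera(n); c['R']=cv2.Rodrigues(np.array(c['rvec'],float))[0]; c['t']=np.array(c['tvec'],float).ravel(); c['K']=np.array(c['mtx'],float); return c
def save(c,f,box=None,s=1):
    im=c['image'][:,:,::-1]
    if box: im=im[box[1]:box[3],box[0]:box[2]]
    cv2.imwrite('pics/'+f,cv2.resize(im,None,fx=s,fy=s,interpolation=cv2.INTER_CUBIC))
def ray(c,u,v):
    d=c['R'].T@np.linalg.solve(c['K'],[u,v,1.]); return -c['R'].T@c['t'],d
def onz(c,u,v,z):
    o,d=ray(c,u,v); return o+d*(z-o[2])/d[2]
def proj(c,p):
    q=c['R']@np.array(p,float)+c['t']; q=c['K']@q; return q[:2]/q[2]
def axes():
    s=read_state(); w,x,y,z=s['tool_rot']
    from scipy.spatial.transform import Rotation as Ro
    return s,Ro.from_quat([x,y,z,w]).as_matrix()
E
python3 - <<'E'
from h import *
for n in ['top','scene']:
    c=cam(n); save(c,n+'0.png')
    print(n,'campos',(-c['R'].T@c['t']).round(), 'K',c['K'].round().tolist())
    for k in ['bottle','scale','station','cover','cover_tab','water_a','bowl','beaker','spatula','jar_red']:
        print(k,[(np.round(d['box']).tolist(),round(d['confidence'],2)) for d in search_frame(n,k)][:4])
s,R=axes(); print(R.round(3),s['ee_pos'],s['gripper_width'],s['clock'])
E
```

```text
pics
top campos [ 373.   -4. 1143.] K [[511.0, 0.0, 322.0], [0.0, 511.0, 240.0], [0.0, 0.0, 1.0]]
bottle [([411.0, 230.0, 487.0, 273.0], 0.65), ([437.0, 302.0, 516.0, 346.0], 0.57)]
scale [([128.0, 320.0, 222.0, 410.0], 0.61), ([151.0, 147.0, 281.0, 201.0], 0.61), ([311.0, 187.0, 392.0, 265.0], 0.55)]
station [([152.0, 149.0, 284.0, 298.0], 0.91)]
cover [([150.0, 146.0, 279.0, 202.0], 0.69)]
cover_tab [([150.0, 145.0, 278.0, 203.0], 0.89)]
water_a [([454.0, 107.0, 506.0, 157.0], 0.89), ([395.0, 88.0, 432.0, 138.0], 0.67)]
bowl [([308.0, 88.0, 367.0, 148.0], 0.84), ([454.0, 110.0, 502.0, 158.0], 0.27)]
beaker [([240.0, 99.0, 282.0, 151.0], 0.78)]
spatula [([110.0, 139.0, 230.0, 167.0], 0.9)]
jar_red [([191.0, 204.0, 218.0, 231.0], 0.58)]
scene campos [1098. -154.  881.] K [[498.0, 0.0, 320.0], [0.0, 498.0, 243.0], [0.0, 0.0, 1.0]]
bottle [([249.0, 229.0, 344.0, 315.0], 0.69), ([116.0, 190.0, 193.0, 228.0], 0.62)]
scale [([248.0, 229.0, 341.0, 314.0], 0.97), ([377.0, 115.0, 460.0, 184.0], 0.87)]
station [([356.0, 179.0, 513.0, 273.0], 0.96)]
cover [([372.0, 185.0, 512.0, 255.0], 0.65)]
cover_tab []
water_a [([130.0, 330.0, 186.0, 406.0], 0.74), ([444.0, 277.0, 576.0, 316.0], 0.61), ([222.0, 336.0, 266.0, 410.0], 0.6)]
bowl [([295.0, 323.0, 373.0, 396.0], 0.88)]
beaker [([398.0, 300.0, 449.0, 361.0], 0.68)]
spatula [([446.0, 277.0, 575.0, 317.0], 0.8)]
jar_red []
[[ 0.     0.339  0.941]
 [ 0.     0.941 -0.339]
 [-1.     0.     0.   ]] [211.85661487 588.00597537 194.78882003] 0.9999886016791774 1.1
```

View pics/top0.png

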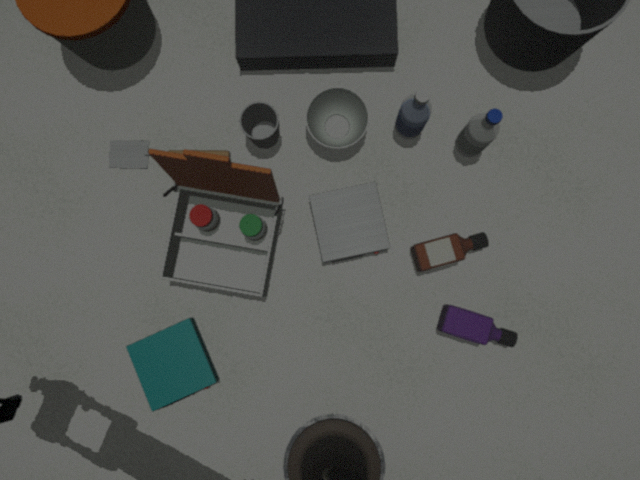

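View pics/scene0.png

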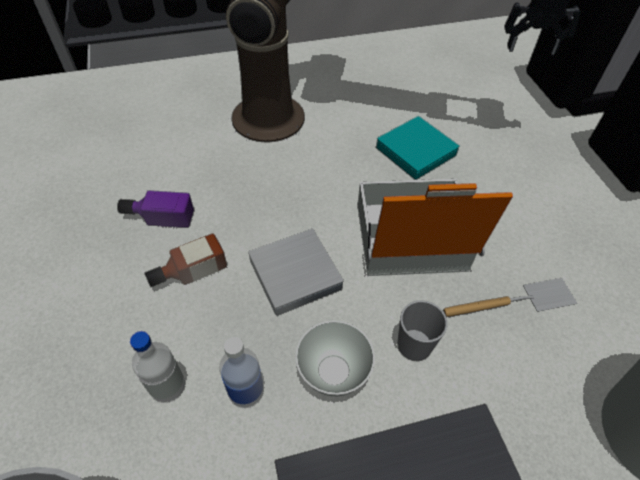

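The top view shows two bottles and three plate-like things:
- **Bottles:** amber at about (450,250) and purple at (478,325). I choose the amber one.
- **Plates:** grey scale at (349,222), teal look-alike at (172,365), and the dark slab at the top (315,35). I choose the grey one.
- **Station and cover:** the station is at (225,245), with its orange cover open at (215,175).

I'll check these choices in close crops and fit poses.

```bash
cat >> h.py <<'E'
from scipy.optimize import minimize
# bottle model points (local z along axis)
def botpts():
    P=[[sx*30,sy*30,z] for sx in(-1,1) for sy in(-1,1) for z in(-80,20)]
    for r,z in((14,46),(17,46),(17,80)):
        P+=[[r*np.cos(a),r*np.sin(a),z] for a in np.linspace(0,6.28,16)]
    return np.array(P,float)
def hullmask(c,W):
    uv=np.array([proj(c,p) for p in W]).astype(np.float32)
    return uv
def sil(c,W,groups):
    m=np.zeros((480,640),np.uint8)
    for g in groups:
        uv=hullmask(c,W[g]); cv2.fillConvexPoly(m,cv2.convexHull((uv*16).astype(np.int32)),255,shift=4)
    return m
E
python3 - <<'E'
from h import *
cs={n:cam(n) for n in('top','scene')}
rois={'top':(400,222,495,282),'scene':(138,228,236,296)}
B=botpts(); G=[list(range(8)),list(range(4,8))+list(range(8,24)),list(range(24,56))]
G[1]=[1,3,5,7]+list(range(8,24))
M={}
for n,c in cs.items():
    r=rois[n]; im=c['image'].astype(int); hsv=cv2.cvtColor(c['image'],cv2.COLOR_RGB2HSV)
    m=np.zeros((480,640),np.uint8); sub=((hsv[...,1]>90)&(hsv[...,2]>30))|(im.max(2)<55)
    m[r[1]:r[3],r[0]:r[2]]=sub[r[1]:r[3],r[0]:r[2]]*255
    m=cv2.morphologyEx(m,cv2.MORPH_CLOSE,np.ones((3,3)))
    cn,_=cv2.findContours(m,cv2.RETR_EXTERNAL,cv2.CHAIN_APPROX_NONE); m[:]=0
    for k in cn:
        if cv2.contourArea(k)>60: cv2.drawContours(m,[k],-1,255,-1)
    M[n]=m
def world(p):
    x,y,a=p; u=np.array([np.cos(a),np.sin(a),0]); v=np.array([-np.sin(a),np.cos(a),0])
    return np.array([x,y,30])+B[:,2:]*u+B[:,:1]*v+B[:,1:2]*np.array([0,0,1])
def cost(p,ns=('top','scene')):
    s=0
    for n in ns:
        q=sil(cs[n],world(p),G); s+=1-(q&M[n]).sum()/max(1,(q|M[n]).sum())
    return s
c0=onz(cs['top'],449,252,30); 
for ns in(('top','scene'),('top',),('scene',)):
    best=min((minimize(cost,[c0[0],c0[1],a],args=(ns,),method='Nelder-Mead',options=dict(initial_simplex=[[c0[0],c0[1],a],[c0[0]+12,c0[1],a],[c0[0],c0[1]+12,a],[c0[0],c0[1],a+.2]])) for a in(-1.3,-1.6)),key=lambda r:r.fun)
    print(ns,best.x,best.fun)
    if len(ns)==2:p=best.x
a=[]
for n,c in cs.items():
    im=c['image'].copy(); q=sil(c,world(p),G); k,_=cv2.findContours(q,cv2.RETR_EXTERNAL,cv2.CHAIN_APPROX_NONE); cv2.drawContours(im,k,-1,(0,255,0),1)
    r=rois[n]; a.append(cv2.resize(im[r[1]:r[1]+60,r[0]:r[0]+95],(380,240)))
t=cs['top']['image'][140:305,145:395]
t=cv2.resize(t,(760,502),interpolation=cv2.INTER_CUBIC)[:355]
full=cs['top']['image'][142:302,145:400]
full=cv2.convertScaleAbs(cv2.resize(full,(765,480),interpolation=cv2.INTER_CUBIC),alpha=1.5)
cv2.imwrite('pics/a1.png',full[:,:,::-1]); cv2.imwrite('pics/b1.png',np.hstack(a)[:,:,::-1])
E
```

```text
('top', 'scene') [ 459.71611171 -261.22949731   -1.30547401] 1.1583542580057138
('top',) [ 461.30510305 -260.71248017   -1.33202728] 0.5055000000000001
('scene',) [ 455.80993866 -260.78602871   -1.29172293] 0.6508339376359681
```

View pics/b1.png

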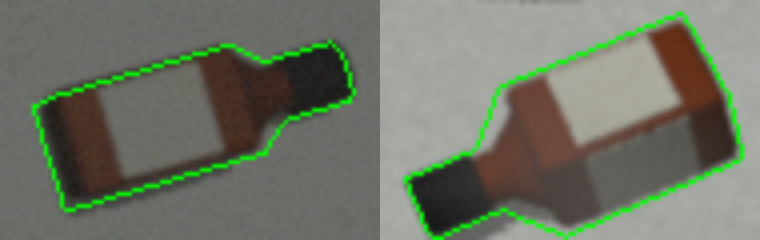

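View pics/a1.png

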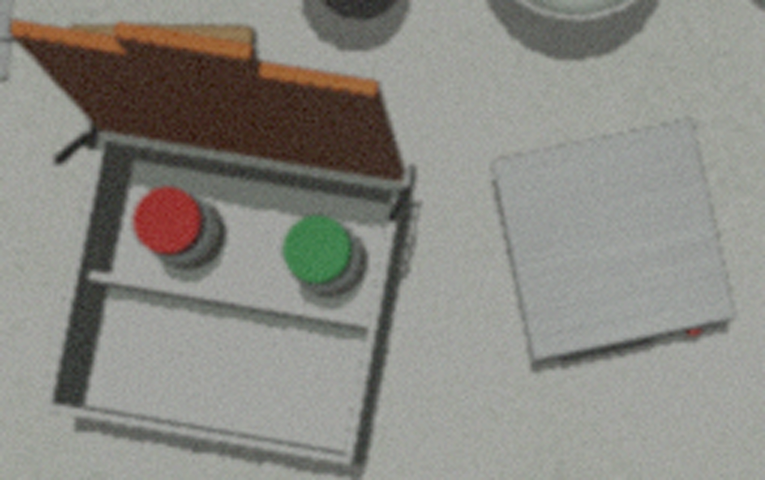

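The crops confirm the choices: the amber, paper-labelled bottle lies with its cap to the right, and the fitted outline agrees in both cameras. The grey plate has its red/black display at the front. The station's empty front bay is at the bottom of its outline.

```bash
python3 - <<'E'
from h import *
c=cam('top')
f=lambda u,v:(u/3+145-.3,v/3+142-.3)
def fit(px,loc,z):
    W=np.array([onz(c,*f(*p),z)[:2] for p in px]); L=np.array(loc,float)
    m=W.mean(0); l=L.mean(0); H=(L-l).T@(W-m); a=np.arctan2(H[0,1]-H[1,0],H[0,0]+H[1,1])
    R=np.array([[np.cos(a),-np.sin(a)],[np.sin(a),np.cos(a)]]); o=m-R@l
    print(o.round(1),round(a,3),'res',(W-(L@R.T+o)).round(1).tolist()); return o,a,R
fit([(491,163),(690,118),(735,320),(533,362)],[(75,75),(75,-75),(-75,-75),(-75,75)],40)
o,a,R=fit([(103,132),(410,182),(357,465),(55,403)],[(100,110),(100,-110),(-100,-110),(-100,110)],80)
b=np.append(o+R@[-48.5,0],6); print('bay',b)
# cover angle from tab end corners (inner lower face at 218 from hinge, y +-40)
from scipy.optimize import least_squares
px=np.array([f(118,27),f(252,46),f(14,24),f(378,82)])
def pts(th):
    r=[]
    for L,y in((218,40),(218,-40),(190,110),(190,-110)):
        x=100-L*np.cos(th)+10*np.sin(th); z=80+L*np.sin(th)+10*np.cos(th); r.append(np.append(o+R@[x,y],z))
    return r
for th in np.arange(1.5,1.95,.05):
    print(round(th,2),(np.array([proj(c,p) for p in pts(th)])-px).round(1).tolist())
s,T=axes()
u=np.array([np.cos(-1.31),np.sin(-1.31)]); g=np.array([459.5,-261,])+u*83
print('grip',g)
print('tool y yaw',np.arctan2(T[1,1],T[0,1]))
E
```

```text
[525.4 -44.2] 0.19 res [[-0.7, -0.8], [0.9, 0.4], [-0.6, 0.8], [0.5, -0.3]]
[487.6 224.8] -0.192 res [[-1.6, 2.3], [-0.5, 0.6], [-1.4, 1.3], [3.5, -4.2]]
bay [440.00570151 234.05798938   6.        ]
1.5 [[-2.4, 17.3], [-0.9, 18.7], [-1.7, 14.5], [-0.1, 15.9]]
1.55 [[-1.1, 11.1], [0.3, 12.5], [-0.6, 9.3], [0.9, 10.6]]
1.6 [[0.3, 5.0], [1.6, 6.3], [0.7, 4.1], [2.0, 5.4]]
1.65 [[1.7, -1.0], [3.0, 0.3], [2.0, -0.9], [3.0, 0.3]]
1.7 [[3.3, -6.8], [4.3, -5.5], [3.3, -5.7], [4.1, -4.7]]
1.75 [[4.8, -12.4], [5.8, -11.2], [4.8, -10.5], [5.1, -9.5]]
1.8 [[6.5, -17.9], [7.2, -16.7], [6.3, -15.0], [6.2, -14.2]]
1.85 [[8.2, -23.1], [8.7, -21.9], [7.9, -19.4], [7.3, -18.7]]
1.9 [[9.9, -28.0], [10.2, -26.9], [9.5, -23.6], [8.4, -23.0]]
grip [ 480.9015527  -341.19335098]
tool y yaw 1.2249563353583615
```

Call:
{"method": "move_arm", "body": {"targets": [0, -0.4, 0.29, 0.5, 1, 0, -0.4, 0.29, 0.5, 1, 0, -0.4, 0.29, 0.5, 1, 0, -0.4, 0.29, 0.5, 1, 0, -0.4, 0.29, 0.5, 1, 0, -0.4, 0.29, 0.5, 1, 0, -0.4, 0.29, 0.5, 1, 0, -0.4, 0.29, 0.5, 1, 0, -0.4, 0.29, 0.5, 1, 0, -0.4, 0.29, 0.5, 1]}}

```text
clock: 2.5
ee_pos: [349.2, 113.5, 194.9]
tool_rot: [0.645, 0.291, 0.645, -0.29]
ft_force: [-0.4, 0.9, -0.0]
gripper_width: 1.003
```

```bash
cat >> h.py <<'E'
def go(x,y,z,yaw):
    s,T=axes(); d=T.T@(np.array([x,y,z])-s['ee_pos']); yw=np.arctan2(T[1,1],T[0,1])
    t=-(yaw-yw); t=(t+np.pi/2)%np.pi-np.pi/2
    print('pos',np.round(s['ee_pos'],1),'yaw',yw.round(3),'q6',np.round(s['joint_positions'][5],2),'w',round(s['gripper_width'],3),'F',np.round(s['ft_force'],1),'t',s['clock'])
    print('shift m',(d/1000).round(4),'turn',t.round(3), 'tilt',T[:,0].round(3))
E
python3 -c "
from h import *
go(481,-341,100,.261)"
```

```text
pos [349.2 113.5 194.9] yaw 0.723 q6 -0.53 w 1.003 F [-0.4  0.9 -0. ] t 2.5
shift m [ 0.0946 -0.2021  0.4279] turn 0.462 tilt [ 0.     0.001 -1.   ]
```

Call:
{"method": "move_arm", "body": {"targets": [0.06, -0.2021, 0.428, 0.462, 0.7, 0.06, -0.2021, 0.428, 0.462, 0.7, 0.06, -0.2021, 0.428, 0.462, 0.7, 0.06, -0.2021, 0.428, 0.462, 0.7, 0.06, -0.2021, 0.428, 0.462, 0.7, 0.06, -0.2021, 0.428, 0.462, 0.7, 0.1, -0.2021, 0.428, 0.462, 0.7, 0.12, -0.2021, 0.428, 0.462, 0.7, 0.12, -0.2021, 0.428, 0.462, 0.7]}}

```text
clock: 3.62
ee_pos: [480.2, -338.7, 68.3]
tool_rot: [0.557, 0.43, 0.565, -0.43]
ft_force: [-1.1, 1.4, -0.1]
gripper_width: 0.702
```

```bash
python3 -c "
from h import *
go(481,-341,12,.261)
c=cam('scene'); save(c,'s2.png',(90,150,290,300),4)"
```

```text
pos [ 480.2 -338.7   68.3] yaw 0.264 q6 -0.95 w 0.702 F [-1.1  1.4 -0.1] t 3.625
shift m [0.0562 0.0005 0.003 ] turn 0.003 tilt [-0.008  0.007 -1.   ]
```

View pics/s2.png

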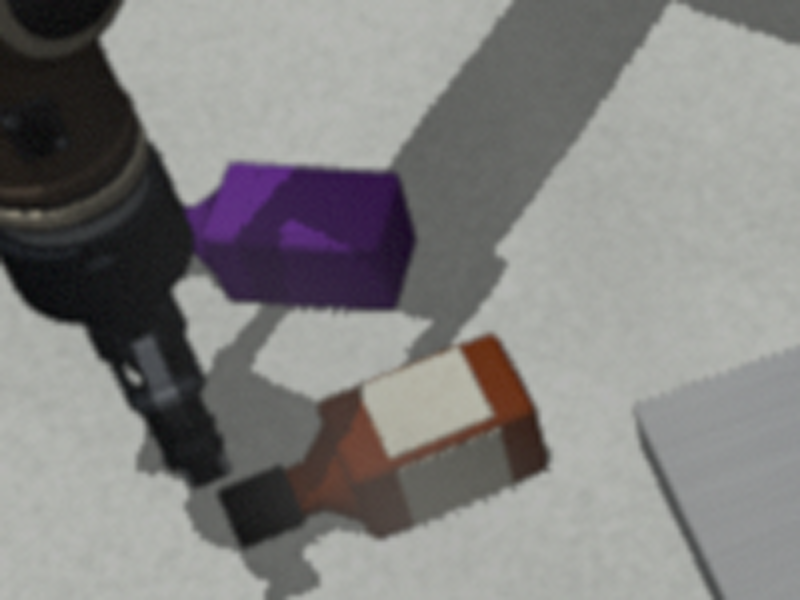

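The picture shows the open fingers just above and behind the black cap (crop about (215,480)). The purple bottle is clear of them.

Call:
{"method": "move_arm", "body": {"targets": [0.03, 0, 0.003, 0, 0.7, 0.056, 0, 0.003, 0, 0.7, 0.056, 0, 0.003, 0, 0.7, 0.056, 0, 0.003, 0, 0.3, 0.056, 0, 0.003, 0, 0.2, 0.056, 0, 0.003, 0, 0.2, 0.056, 0, 0.003, 0, 0.2, 0.056, 0, 0.003, 0, 0.2]}}

```text
clock: 4.68
ee_pos: [482.4, -344.0, 18.9]
tool_rot: [0.561, 0.43, 0.561, -0.43]
ft_force: [0.3, -0.8, -0.0]
gripper_width: 0.2
```

```bash
python3 -c "
from h import *
go(481,-341,12,.261)
c=cam('scene'); t=cam('top')
a=cv2.resize(c['image'][200:300,100:230],(520,400)); b=cv2.resize(t['image'][210:310,400:530],(520,400)) 
cv2.imwrite('pics/s3.png',cv2.resize(np.hstack([a,b]),(800,308))[:,:,::-1])"
```

```text
pos [ 482.4 -344.    18.9] yaw 0.263 q6 -0.96 w 0.2 F [ 0.3 -0.8 -0. ] t 4.675
shift m [ 0.0069 -0.0006 -0.0033] turn 0.002 tilt [ 0. -0. -1.]
```

View pics/s3.png

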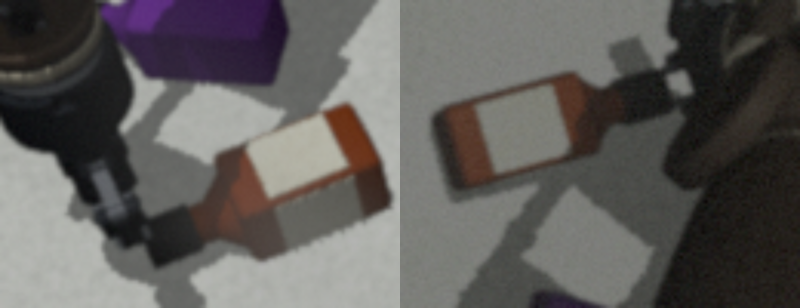

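The closed fingers stand just short of the cap's end (left crop about (130,235)), so the first grip closed on nothing. I'll open, move 14 mm toward the bottle and 6 mm lower, then close.

Call:
{"method": "move_arm", "body": {"targets": [0, 0, 0, 0, 0.7, 0, 0, 0, 0, 0.7, 0, 0, 0, 0, 0.7, 0.006, 0, -0.014, 0, 0.7, 0.006, 0, -0.014, 0, 0.7, 0.006, 0, -0.014, 0, 0.2, 0.006, 0, -0.014, 0, 0.2, 0.006, 0, -0.014, 0, 0.2, 0.006, 0, -0.014, 0, 0.2, 0.006, 0, -0.014, 0, 0.2]}}

```text
clock: 6.02
ee_pos: [478.8, -330.5, 12.8]
tool_rot: [0.561, 0.43, 0.561, -0.43]
ft_force: [0.2, 0.4, 0.3]
gripper_width: 0.203
```

```bash
python3 -c "
from h import *
go(481,-341,12,.261)
c=cam('scene'); t=cam('top')
a=cv2.resize(c['image'][200:300,100:230],(520,400)); b=cv2.resize(t['image'][210:310,400:530],(520,400)) 
cv2.imwrite('pics/s4.png',cv2.resize(np.hstack([a,b]),(800,308))[:,:,::-1])"
```

```text
pos [ 478.8 -330.5   12.8] yaw 0.263 q6 -0.94 w 0.203 F [0.2 0.4 0.3] t 6.025
shift m [ 0.0008 -0.0007  0.0107] turn 0.002 tilt [ 0. -0. -1.]
```

View pics/s4.png

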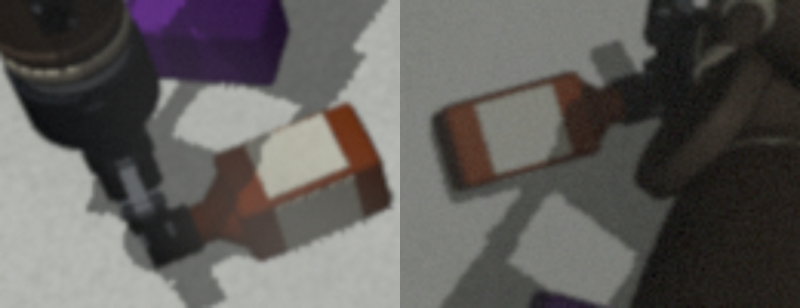

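Call:
{"method": "move_arm", "body": {"targets": [0, 0, 0, 0, 0, 0, 0, 0, 0, 0, 0, 0, 0, 0, 0, 0, 0, 0, 0, 0]}}

```text
clock: 6.62
ee_pos: [478.8, -330.4, 12.8]
tool_rot: [0.561, 0.43, 0.561, -0.43]
ft_force: [-0.1, -0.0, -0.6]
gripper_width: 0.001
```

```bash
python3 -c "
from h import *
s,T=axes(); e=np.array(s['ee_pos'])
c=cam('scene'); t=cam('top')
u=np.array([np.cos(-1.31),np.sin(-1.31),0]);b=np.array([459.5,-261,30])
for n,k,o,sx in(('scene',c,(100,200),0),('top',t,(400,210),400)):
  for nm,p in(('tcp',e),('grip',e-19*T[:,0]),('grip+11u',e-19*T[:,0]+11*T[:,2]),('grip-11u',e-19*T[:,0]-11*T[:,2]),('capend',b+80*u),('capstart',b+46*u)):
    q=proj(k,p); print(n,nm,q.round(1),'s4crop',((q-o)*3.077+[sx,0]).round())
im=c['image'][215:295,110:210]; im=cv2.convertScaleAbs(cv2.resize(im,(800,640),interpolation=cv2.INTER_CUBIC),alpha=2)[:600]
cv2.imwrite('pics/s5.png',im[:,:,::-1])
"
```

```text
scene tcp [153.5 283. ] s4crop [165. 255.]
scene grip [151.2 277.9] s4crop [158. 240.]
scene grip+11u [145.9 280.1] s4crop [141. 247.]
scene grip-11u [156.5 275.7] s4crop [174. 233.]
scene capend [147.4 279.7] s4crop [146. 245.]
scene capstart [163.7 273. ] s4crop [196. 224.]
top tcp [478.3 241.4] s4crop [641.  97.]
top grip [480.8 240.6] s4crop [649.  94.]
top grip+11u [485.6 239.2] s4crop [663.  90.]
top grip-11u [475.9 242. ] s4crop [634.  98.]
top capend [484.2 240. ] s4crop [659.  92.]
top capstart [469.2 244.3] s4crop [613. 106.]
```

View pics/s5.png

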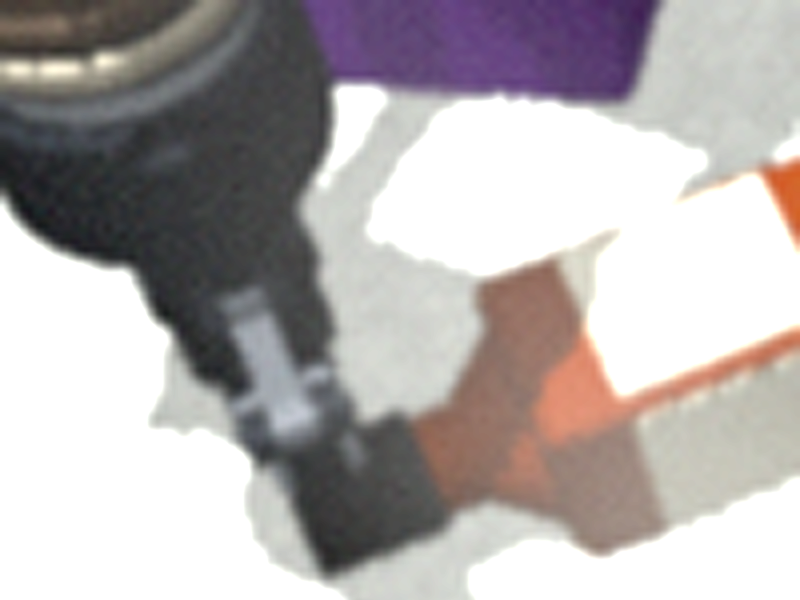

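Call:
{"method": "move_arm", "body": {"targets": [-0.02, 0, 0, 0, 0, -0.04, 0, 0, 0, 0, -0.04, 0, 0, 0, 0]}}

```text
clock: 7.1
ee_pos: [481.3, -332.3, 56.4]
tool_rot: [0.564, 0.43, 0.559, -0.43]
ft_force: [0.3, -0.5, 0.1]
gripper_width: -0.0
```

```bash
python3 -c "
from h import *
go(481,-341,12,.261)
c=cam('scene'); t=cam('top')
a=cv2.resize(c['image'][200:300,100:230],(520,400)); b=cv2.resize(t['image'][210:310,400:530],(520,400)) 
cv2.imwrite('pics/s6.png',cv2.convertScaleAbs(np.hstack([a,b]),alpha=1.5)[:,:,::-1][:,:800+240][:, :])
im=cv2.imread('pics/s6.png'); cv2.imwrite('pics/s6.png',cv2.resize(im,(800,308)))"
```

```text
pos [ 481.3 -332.3   56.4] yaw 0.263 q6 -0.94 w -0.0 F [ 0.3 -0.5  0.1] t 7.1
shift m [ 0.0444 -0.0027  0.0081] turn 0.002 tilt [ 0.005 -0.004 -1.   ]
```

View pics/s6.png

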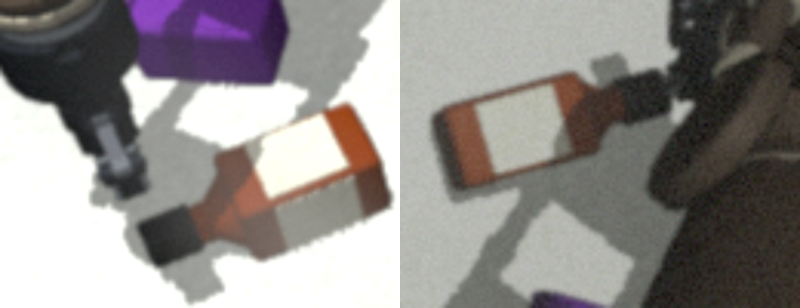

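```bash
python3 -c "
import plant; print([k for k in dir(plant) if k[0]!='_'])
from h import *
s,T=axes(); e=np.array(s['ee_pos']); print({k:s[k] for k in s if 'grip' in k}, getattr(plant,'grip_point_offset',None))
c=cam('scene'); t=cam('top')
for z in(0,15,25,35): print(z,proj(c,e+[0,0,z]),proj(t,e+[0,0,z]))
P=[np.hstack([k['R'],k['t'][:,None]]) for k in(c,t)]
P=[k['K']@p for k,p in zip((c,t),P)]
X=cv2.triangulatePoints(P[0],P[1],np.array([143.9,263.4]),np.array([488.3,240.9])); print((X[:3]/X[3]).ravel())
X=cv2.triangulatePoints(P[0],P[1],np.array([147.5,278.5]),np.array([484.5,240.])); print('capend',(X[:3]/X[3]).ravel())
"
```

```text
['PlanningError', 'camera', 'finish_job', 'grip_point_offset', 'read_state', 'search_frame']
{'gripper_width': 0.0015110668373381796} -18.700000000000003
0 [148.1644331 272.0570298] [483.98736883 239.28233507]
15 [146.19563338 267.77877957] [486.10283955 238.54659912]
25 [144.85622025 264.86820189] [487.54613042 238.04463945]
35 [143.4946815  261.90954469] [489.01667472 237.53320136]
[ 473.56132514 -332.86501981   76.53915067]
capend [ 479.75014573 -337.54626351   33.71790207]
```

The fingertips stand about 25 mm higher in both views than the reported TCP. That explains the empty closures: the fingers shut over the cap. I'll open and descend further in small steps while watching the force.

Call:
{"method": "move_arm", "body": {"targets": [0, 0, 0.003, 0, 0.65, 0, 0, 0.003, 0, 0.65, 0.02, 0, 0.003, 0, 0.65, 0.04, 0, 0.003, 0, 0.65, 0.055, 0, 0.003, 0, 0.65, 0.06, 0, 0.003, 0, 0.65, 0.06, 0, 0.003, 0, 0.65]}}

```text
clock: 8.18
ee_pos: [479.3, -333.0, -8.0]
tool_rot: [0.561, 0.43, 0.562, -0.43]
ft_force: [-0.5, -0.3, 0.2]
gripper_width: 0.651
```

Call:
{"method": "move_arm", "body": {"targets": [0.006, 0, 0.001, 0, 0.65, 0.006, 0, 0.001, 0, 0.65, 0.006, 0, 0.001, 0, 0.1, 0.006, 0, 0.001, 0, 0.1, 0.006, 0, 0.001, 0, 0.1, 0.006, 0, 0.001, 0, 0.1, 0.006, 0, 0.001, 0, 0.1]}}

```text
clock: 9.05
ee_pos: [480.2, -334.7, -12.8]
tool_rot: [0.562, 0.43, 0.561, -0.43]
ft_force: [-0.1, -1.3, 3.2]
gripper_width: 0.375
```

Gripped at 0.375, which is about the cap's diameter. I'll lift slowly and let the bottle swing.

Call:
{"method": "move_arm", "body": {"targets": [-0.015, 0, 0, 0, 0.1, -0.03, 0, 0, 0, 0.1, -0.045, 0, 0, 0, 0.1, -0.06, 0, 0, 0, 0.1, -0.075, 0, 0, 0, 0.1, -0.09, 0, 0, 0, 0.1, -0.105, 0, 0, 0, 0.1, -0.12, 0, 0, 0, 0.1, -0.135, 0, 0, 0, 0.1, -0.15, 0, 0, 0, 0.1]}}

```text
clock: 10.3
ee_pos: [479.8, -334.2, 137.7]
tool_rot: [0.561, 0.43, 0.561, -0.43]
ft_force: [-0.2, 0.2, -2.6]
gripper_width: 0.373
```

```bash
python3 -c "
from h import *
go(481,-341,12,.261)
c=cam('scene'); t=cam('top')
a=cv2.resize(c['image'][140:300,70:278],(520,400)); b=cv2.resize(t['image'][180:310,400:569],(520,400)) 
im=cv2.convertScaleAbs(np.hstack([a,b]),alpha=1.4)
cv2.imwrite('pics/s7.png',cv2.resize(im,(800,308))[:,:,::-1])
for n in('top','scene'):print(search_frame(n,'bottle'))"
```

```text
pos [ 479.8 -334.2  137.7] yaw 0.263 q6 -0.95 w 0.373 F [-0.2  0.2 -2.6] t 10.3
shift m [ 0.1257 -0.0006  0.0069] turn 0.002 tilt [-0.  0. -1.]
[{'box': [435.6, 303.8, 489.8, 342.4], 'confidence': 0.88}, {'box': [424.4, 220.4, 514.6, 267.2], 'confidence': 0.65}, {'box': [149.1, 145.3, 278.3, 202.3], 'confidence': 0.5}]
[{'box': [137.0, 182.1, 212.9, 239.6], 'confidence': 0.76}, {'box': [127.2, 191.5, 172.0, 219.7], 'confidence': 0.71}]
```

View pics/s7.png

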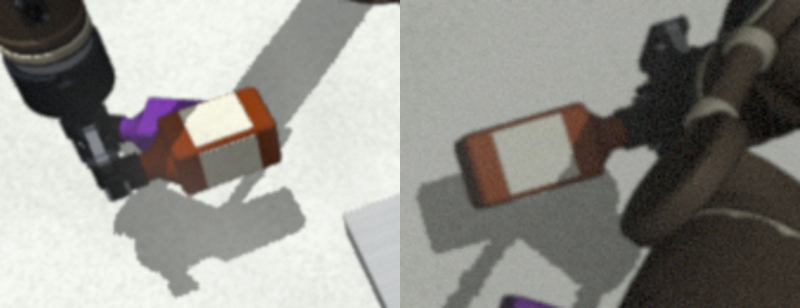

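The bottle lifts but stays level, because the pads hold it stiffly. The scene crop shows its body at (220,140), still horizontal. Weight is about 2.6 N. I'll lower it so its base would just clear the table, then ease the grip in small steps so it can swing about the pads.

Call:
{"method": "move_arm", "body": {"targets": [0.009, 0, 0, 0, 0.2, 0.018, 0, 0, 0, 0.3, 0.018, 0, 0, 0, 0.34, 0.018, 0, 0, 0, 0.35, 0.018, 0, 0, 0, 0.355]}}

```text
clock: 11.12
ee_pos: [480.1, -334.4, 119.0]
tool_rot: [0.561, 0.43, 0.561, -0.43]
ft_force: [0.1, -1.2, -2.6]
gripper_width: 0.371
```

```bash
cat >> h.py <<'E'
def st():
    s,T=axes(); print(np.round(s['ee_pos'],1),'F',np.round(s['ft_force'],2),'M tool',np.round(T.T@np.array(s['torque']),3),'w',round(s['gripper_width'],4),'t',s['clock'])
E
python3 -c "
from h import *
st()"
```

```text
[ 480.1 -334.4  119. ] F [ 0.07 -1.2  -2.62] M tool [-0.022 -0.247 -0.068] w 0.3711 t 11.125
```

Call:
{"method": "move_arm", "body": {"targets": [0, 0, 0, 0, 0.36, 0, 0, 0, 0, 0.365, 0, 0, 0, 0, 0.368]}}

```text
clock: 11.5
ee_pos: [479.9, -334.3, 118.9]
tool_rot: [0.561, 0.43, 0.561, -0.43]
ft_force: [0.5, -0.7, -2.5]
gripper_width: 0.369
```

```bash
python3 -c "
from h import *
st()"
```

```text
[ 479.9 -334.3  118.9] F [ 0.47 -0.7  -2.52] M tool [-0.011 -0.286  0.021] w 0.3685 t 11.5
```

Call:
{"method": "move_arm", "body": {"targets": [0, 0, 0, 0, 0.371, 0, 0, 0, 0, 0.374]}}

```text
clock: 11.75
ee_pos: [479.8, -334.2, 118.8]
tool_rot: [0.561, 0.43, 0.561, -0.43]
ft_force: [0.1, -0.2, -3.3]
gripper_width: 0.373
```

```bash
python3 -c "
from h import *
st()"
```

```text
[ 479.8 -334.2  118.8] F [ 0.11 -0.18 -3.32] M tool [-0.038 -0.232  0.013] w 0.3734 t 11.75
```

Call:
{"method": "move_arm", "body": {"targets": [0, 0, 0, 0, 0.376, 0, 0, 0, 0, 0.378]}}

```text
clock: 12.0
ee_pos: [479.9, -334.2, 118.8]
tool_rot: [0.561, 0.43, 0.561, -0.43]
ft_force: [-0.2, -0.1, -3.3]
gripper_width: 0.381
```

```bash
python3 -c "
from h import *
st()"
```

```text
[ 479.9 -334.2  118.8] F [-0.16 -0.06 -3.32] M tool [ 0.01  -0.26  -0.011] w 0.381 t 12.0
```

Call:
{"method": "move_arm", "body": {"targets": [0, 0, 0, 0, 0.38, 0, 0, 0, 0, 0.382]}}

```text
clock: 12.25
ee_pos: [479.8, -334.1, 118.8]
tool_rot: [0.561, 0.43, 0.561, -0.43]
ft_force: [-0.2, 0.2, -2.7]
gripper_width: 0.385
```

```bash
python3 -c "
from h import *
st()"
```

```text
[ 479.8 -334.1  118.8] F [-0.2   0.24 -2.75] M tool [ 0.004 -0.195  0.032] w 0.385 t 12.25
```

Call:
{"method": "move_arm", "body": {"targets": [0, 0, 0, 0, 0.382, 0, 0, 0, 0, 0.384]}}

```text
clock: 12.5
ee_pos: [479.7, -334.0, 118.6]
tool_rot: [0.561, 0.43, 0.561, -0.43]
ft_force: [-0.7, -1.1, -3.2]
gripper_width: 0.382
```

```bash
python3 -c "
from h import *
st()"
```

```text
[ 479.7 -334.   118.6] F [-0.69 -1.05 -3.17] M tool [ 0.001 -0.097  0.007] w 0.3823 t 12.5
```

The moment fell from 0.25 to 0.10 N·m, so the bottle is swinging. I'll hold this opening.

Call:
{"method": "move_arm", "body": {"targets": [0, 0, 0, 0, 0.384, 0, 0, 0, 0, 0.384]}}

```text
clock: 12.75
ee_pos: [480.0, -334.5, 118.9]
tool_rot: [0.561, 0.43, 0.561, -0.43]
ft_force: [1.0, 0.6, -3.1]
gripper_width: 0.382
```

```bash
python3 -c "
from h import *
st()"
```

```text
[ 480.  -334.5  118.9] F [ 1.01  0.58 -3.09] M tool [-0.004  0.064  0.01 ] w 0.3815 t 12.75
```

Call:
{"method": "move_arm", "body": {"targets": [0, 0, 0, 0, 0.384, 0, 0, 0, 0, 0.384, 0, 0, 0, 0, 0.38]}}

```text
clock: 13.12
ee_pos: [479.8, -334.1, 118.7]
tool_rot: [0.561, 0.43, 0.561, -0.43]
ft_force: [-0.3, 0.1, -2.9]
gripper_width: 0.384
```

```bash
cat > fit.py <<'E'
from h import *
import sys
def amber(c):
    hsv=cv2.cvtColor(c['image'],cv2.COLOR_RGB2HSV)
    return ((hsv[...,0]<14)&(hsv[...,1]>110)&(hsv[...,2]>35)).astype(np.uint8)*255
def fitbottle(x0,y0,z0,yaw0,lean0=None,d=.3):
    """pose: centre, heading of lean plane yaw, lean from vertical; uses body hull (amber) in both cams"""
    cs={n:cam(n) for n in('top','scene')}; M={}
    for n,c in cs.items():
        m=amber(c); q=proj(c,[x0,y0,z0]); r=np.zeros_like(m); cv2.circle(r,tuple(int(v) for v in q),60,255,-1); m&=r
        pts=cv2.findNonZero(cv2.morphologyEx(m,cv2.MORPH_OPEN,np.ones((2,2),np.uint8))); h=np.zeros_like(m); cv2.fillConvexPoly(h,cv2.convexHull(pts),255); M[n]=h
    B=np.vstack([[[a*30,b*30,z] for a in(-1,1) for b in(-1,1) for z in(-80,20)],[[14*np.cos(a),14*np.sin(a),46] for a in np.linspace(0,6.28,12)]])
    def W(p):
        x,y,z,yaw,l=p; e=np.array([np.cos(yaw),np.sin(yaw),0]); n=np.array([-e[1],e[0],0])
        a=np.array([0,0,1])*np.cos(l)+e*np.sin(l); f=np.cross(n,a)
        return np.array([x,y,z])+B[:,2:]*a+B[:,:1]*f+B[:,1:2]*n
    def cost(p):
        s=0
        for n,c in cs.items():
            uv=hullmask(c,W(p)); q=np.zeros((480,640),np.uint8); cv2.fillConvexPoly(q,cv2.convexHull((uv*16).astype(np.int32)),255,shift=4)
            s+=1-(q&M[n]).sum()/max(1,(q|M[n]).sum())
        return s
    best=None
    for l in((lean0,) if lean0 is not None else(-.4,0.,.4,.8)):
        p0=np.array([x0,y0,z0,yaw0,l]); S=np.vstack([p0,p0+np.diag([15,15,12,.2,d])])
        r=minimize(cost,p0,method='Nelder-Mead',options=dict(initial_simplex=S,maxiter=400))
        if best is None or r.fun<best.fun:best=r
    return best.x.round(3),round(best.fun,3),cs
E
python3 -c "
from fit import *
st()
print(fitbottle(478,-330,85,-1.31)[:2])"
```

```text
[ 479.8 -334.1  118.7] F [-0.33  0.13 -2.9 ] M tool [ 0.011  0.036 -0.002] w 0.3838 t 13.125
(array([ 4.7485e+02, -3.3830e+02,  7.1599e+01, -1.3420e+00, -8.1000e-02]), np.float64(1.176))
```

The bottle now hangs within about 5° of vertical. I'll lower it gently onto the table to square it and watch the force.

Call:
{"method": "move_arm", "body": {"targets": [0.003, 0, 0, 0, 0.375, 0.006, 0, 0, 0, 0.375, 0.006, 0, 0, 0, 0.375]}}

```text
clock: 13.6
ee_pos: [479.6, -334.0, 112.4]
tool_rot: [0.561, 0.43, 0.561, -0.43]
ft_force: [0.3, -0.6, -2.4]
gripper_width: 0.385
```

Call:
{"method": "move_arm", "body": {"targets": [0.003, 0, 0, 0, 0.38, 0.005, 0, 0, 0, 0.38, 0.005, 0, 0, 0, 0.38]}}

```text
clock: 13.98
ee_pos: [481.6, -336.7, 112.1]
tool_rot: [0.563, 0.429, 0.559, -0.431]
ft_force: [-4.1, 1.9, 11.8]
gripper_width: 0.383
```

Call:
{"method": "move_arm", "body": {"targets": [-0.003, 0, 0, 0, 0.38, -0.004, 0, 0, 0, 0.385, -0.004, 0, 0, 0, 0.39]}}

```text
clock: 14.35
ee_pos: [480.0, -334.2, 111.7]
tool_rot: [0.561, 0.43, 0.561, -0.43]
ft_force: [0.2, -0.1, 0.4]
gripper_width: 0.389
```

```bash
python3 -c "
from fit import *
st()
print(fitbottle(478,-335,80,-1.31,0.)[:2])"
```

```text
[ 480.  -334.2  111.7] F [ 0.21 -0.13  0.42] M tool [ 0.023 -0.059  0.036] w 0.389 t 14.35
(array([ 4.80708e+02, -3.34468e+02,  7.10530e+01, -1.24300e+00,
        1.30000e-02]), np.float64(1.138))
```

The bottle stands (lean 0.01 rad, weight off the wrist). I'll open, go 12 mm lower for a full cap grip, and re-grip.

Call:
{"method": "move_arm", "body": {"targets": [0, 0, 0, 0, 0.45, 0, 0, 0, 0, 0.6, 0, 0, 0, 0, 0.6, 0.006, 0, 0, 0, 0.6, 0.012, 0, 0, 0, 0.6, 0.012, 0, 0, 0, 0.3, 0.012, 0, 0, 0, 0.2, 0.012, 0, 0, 0, 0.1, 0.012, 0, 0, 0, 0.1]}}

```text
clock: 15.58
ee_pos: [479.5, -334.0, 99.4]
tool_rot: [0.561, 0.43, 0.562, -0.43]
ft_force: [0.1, -0.1, -3.1]
gripper_width: 0.377
```

```bash
python3 -c "
from fit import *
p,f,_=fitbottle(480,-334,80,-1.25,0.);print(p,f)
st(); s,T=axes()
yb=.263
go(525.4,-44.2,150,yb)
"
```

```text
[ 4.81142e+02 -3.29780e+02  7.44670e+01 -1.25000e+00  2.00000e-02] 1.244
[ 479.7 -334.1   99.6] F [ 0.22 -0.37 -1.89] M tool [ 0.012 -0.04  -0.006] w 0.3767 t 15.675
pos [ 479.7 -334.1   99.6] yaw 0.263 q6 -0.95 w 0.377 F [ 0.2 -0.4 -1.9] t 15.675
shift m [-0.0504  0.1195 -0.2681] turn 0.0 tilt [-0.  0. -1.]
```

Call:
{"method": "move_arm", "body": {"targets": [-0.035, 0, 0, 0, 0.1, -0.07, 0, 0, 0, 0.1, -0.07, 0.02, -0.045, 0.07, 0.1, -0.07, 0.04, -0.09, 0.07, 0.1, -0.07, 0.06, -0.135, 0.07, 0.1, -0.07, 0.08, -0.18, 0.07, 0.1, -0.07, 0.1, -0.225, 0.07, 0.1, -0.07, 0.12, -0.268, 0.07, 0.1, -0.07, 0.12, -0.268, 0.07, 0.1, -0.07, 0.12, -0.268, 0.07, 0.1]}}

```text
clock: 16.92
ee_pos: [525.9, -44.4, 169.8]
tool_rot: [0.546, 0.449, 0.546, -0.449]
ft_force: [-0.2, -0.7, -2.6]
gripper_width: 0.375
```

```bash
python3 -c "
from fit import *
p,f,_=fitbottle(525,-44,148,-1.38,0.);print(p,f)
st()
go(525.4,-44.2,140,.19)
"
```

```text
[ 5.28657e+02 -3.67650e+01  1.44489e+02 -1.45200e+00  1.90000e-01] 1.116
[525.9 -45.3 169.7] F [-0.72 -1.   -2.28] M tool [0.009 0.005 0.003] w 0.3798 t 17.025
pos [525.9 -45.3 169.7] yaw 0.192 q6 -0.36 w 0.38 F [-0.7 -1.  -2.3] t 17.025
shift m [ 0.0297 -0.0003 -0.0012] turn 0.002 tilt [-0.    -0.001 -1.   ]
```

Call:
{"method": "move_arm", "body": {"targets": [0.012, 0, 0, 0, 0.1, 0.022, 0, 0, 0, 0.1, 0.026, 0, 0, 0, 0.1, 0.028, 0, 0, 0, 0.1, 0.03, 0, 0, 0, 0.1]}}

```text
clock: 17.65
ee_pos: [526.3, -44.3, 139.8]
tool_rot: [0.546, 0.45, 0.546, -0.449]
ft_force: [-0.2, 0.1, -3.4]
gripper_width: 0.38
```

Call:
{"method": "move_arm", "body": {"targets": [0.0015, 0, 0, 0, 0.1, 0.003, 0, 0, 0, 0.1, 0.003, 0, 0, 0, 0.1]}}

```text
clock: 18.02
ee_pos: [527.0, -44.5, 138.9]
tool_rot: [0.546, 0.45, 0.545, -0.449]
ft_force: [-1.7, -0.5, 5.6]
gripper_width: 0.373
```

Contact with the plate. I'll take the load off, open, and rise clear of the bottle.

Call:
{"method": "move_arm", "body": {"targets": [-0.001, 0, 0, 0, 0.37, -0.001, 0, 0, 0, 0.42, -0.001, 0, 0, 0, 0.6, -0.001, 0, 0, 0, 0.6, -0.02, 0, 0, 0, 0.6, -0.045, 0, 0, 0, 0.6, -0.045, 0, 0, 0, 0.6, -0.045, 0, 0, 0, 0.6]}}

```text
clock: 19.02
ee_pos: [525.5, -44.1, 180.9]
tool_rot: [0.546, 0.449, 0.546, -0.45]
ft_force: [0.2, 0.9, 0.2]
gripper_width: 0.599
```

```bash
python3 -c "
from fit import *
p,f,cs=fitbottle(525,-44,120,-1.38,0.);print(p,f)
st()
a=cv2.resize(cs['scene']['image'][150:320,220:420],(471,400)); b=cv2.resize(cs['top']['image'][170:310,280:420],(400,400)) 
im=cv2.convertScaleAbs(np.hstack([a,b]),alpha=1.4)
cv2.imwrite('pics/s8.png',cv2.resize(im,(800,367))[:,:,::-1])
for n in('top','scene'):print(search_frame(n,'bottle'))
"
```

```text
[ 5.23015e+02 -3.34710e+01  1.08052e+02 -1.41400e+00  2.57000e-01] 1.177
[525.  -44.1 180.4] F [-0.95  0.74  0.29] M tool [ 0.016 -0.01  -0.014] w 0.6001 t 19.125
[{'box': [435.9, 302.9, 517.8, 346.9], 'confidence': 0.76}, {'box': [332.7, 202.6, 354.5, 237.7], 'confidence': 0.64}]
[{'box': [117.7, 192.1, 193.9, 227.0], 'confidence': 0.98}, {'box': [277.6, 208.5, 312.8, 277.5], 'confidence': 0.68}]
```

View pics/s8.png

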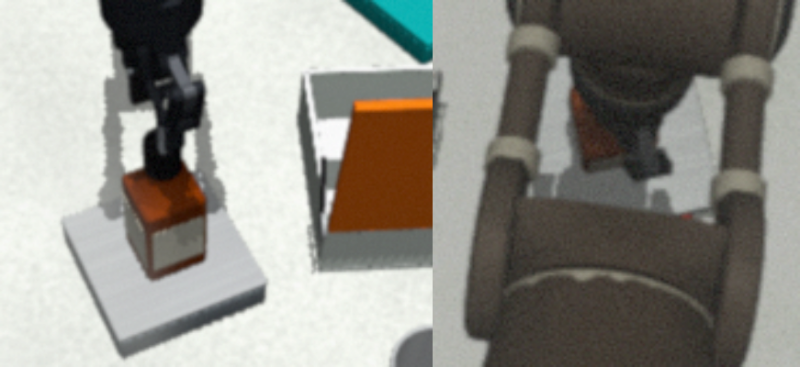

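The bottle stands upright near the middle of the grey plate (scene crop body at (165,220)), free of the gripper. I'll dwell for the weighing, then re-grip.

Call:
{"method": "move_arm", "body": {"targets": [0, 0, 0, 0, 0.6, 0, 0, 0, 0, 0.6, 0, 0, 0, 0, 0.6, 0, 0, 0, 0, 0.6, 0, 0, 0, 0, 0.6, 0, 0, 0, 0, 0.6, 0, 0, 0, 0, 0.6, 0, 0, 0, 0, 0.6]}}

```text
clock: 20.23
ee_pos: [526.1, -44.3, 181.8]
tool_rot: [0.546, 0.45, 0.546, -0.449]
ft_force: [0.4, -0.2, 0.8]
gripper_width: 0.6
```

Call:
{"method": "move_arm", "body": {"targets": [0.02, 0, 0, 0, 0.6, 0.042, 0, 0, 0, 0.6, 0.042, 0, 0, 0, 0.6, 0.042, 0, 0, 0, 0.3, 0.042, 0, 0, 0, 0.1, 0.042, 0, 0, 0, 0.1, 0.042, 0, 0, 0, 0.1, 0.01, 0, 0, 0, 0.1, -0.03, 0, 0, 0, 0.1, -0.03, 0, 0, 0, 0.1]}}

```text
clock: 21.48
ee_pos: [528.6, -44.7, 214.9]
tool_rot: [0.548, 0.451, 0.544, -0.448]
ft_force: [0.2, -0.1, -3.1]
gripper_width: 0.371
```

```bash
python3 -c "
from h import *
st()
go(440,234,210,-.192)"
```

```text
[528.6 -44.7 214.9] F [ 0.24 -0.06 -3.06] M tool [-0.031 -0.018  0.009] w 0.3714 t 21.475
pos [528.6 -44.7 214.9] yaw 0.193 q6 -0.36 w 0.371 F [ 0.2 -0.1 -3.1] t 21.475
shift m [ 0.0039 -0.0335 -0.2905] turn 0.385 tilt [ 0.007 -0.001 -1.   ]
```

Call:
{"method": "move_arm", "body": {"targets": [0, -0.005, -0.045, 0.1, 0.1, 0, -0.01, -0.09, 0.19, 0.1, 0, -0.015, -0.14, 0.28, 0.1, 0, -0.02, -0.19, 0.385, 0.1, 0, -0.025, -0.24, 0.385, 0.1, 0, -0.031, -0.289, 0.385, 0.1, 0, -0.031, -0.289, 0.385, 0.1, 0, -0.031, -0.289, 0.385, 0.1]}}

```text
clock: 22.48
ee_pos: [438.9, 232.7, 209.9]
tool_rot: [-0.45, -0.544, -0.45, 0.547]
ft_force: [0.5, -0.7, -3.4]
gripper_width: 0.373
```

```bash
python3 -c "
from fit import *
st()
go(440,234,105,-.192)
c=cam('scene'); t=cam('top')
for n in('top','scene'):print([(np.round(d['box']),round(d['confidence'],2)) for d in search_frame(n,'bottle')])
B=np.array([[a*30,b*30,z] for a in(-1,1) for b in(-1,1) for z in(-80,20)],float)
s,T=axes();e=np.array(s['ee_pos']);Z=np.array([0,0,1.]);
P=np.array([[e[0],e[1],e[2]-19.5] +b[0]*T[:,1]+b[1]*T[:,2]+b[2]*Z for b in B])
for n,k in(('scene',c),('top',t)):
  uv=hullmask(k,P); print(n,'pred body box',uv.min(0).round(),uv.max(0).round())
  m=np.zeros((480,640),np.uint8); from fit import amber
  m=amber(k); q=uv.mean(0).astype(int); r=np.zeros_like(m); cv2.rectangle(r,tuple(int(v) for v in uv.min(0)-14),tuple(int(v) for v in uv.max(0)+14),255,-1); p=cv2.findNonZero(m&r)[:,0]; print('amber',np.percentile(p,1,axis=0),np.percentile(p,99,axis=0))
"
```

```text
[438.9 232.7 209.9] F [ 0.51 -0.71 -3.38] M tool [-0.009 -0.003 -0.023] w 0.3735 t 22.475
pos [438.9 232.7 209.9] yaw -0.191 q6 0.59 w 0.373 F [ 0.5 -0.7 -3.4] t 22.475
shift m [ 0.1049  0.0011 -0.0018] turn 0.001 tilt [-0.003 -0.002 -1.   ]
[(array([438., 303., 518., 346.]), 0.59)]
[(array([402., 125., 434., 198.]), 0.81), (array([116., 193., 195., 228.]), 0.7)]
scene pred body box [395. 143.] [438. 200.]
amber [383. 148.] [450.15 213.  ]
top pred body box [183. 239.] [232. 279.]
amber [201. 225.] [218.32 273.32]
```

The detector's box agrees with the prediction (column centre 418 against 416). I'll lower it into the bay.

Call:
{"method": "move_arm", "body": {"targets": [0.03, 0.001, -0.001, 0, 0.1, 0.06, 0.001, -0.001, 0, 0.1, 0.085, 0.001, -0.001, 0, 0.1, 0.095, 0.001, -0.001, 0, 0.1, 0.1, 0.001, -0.001, 0, 0.1, 0.103, 0.001, -0.001, 0, 0.1, 0.103, 0.001, -0.001, 0, 0.1]}}

```text
clock: 23.55
ee_pos: [442.0, 234.4, 109.4]
tool_rot: [0.45, 0.546, 0.45, -0.545]
ft_force: [0.2, -0.1, -3.5]
gripper_width: 0.377
```

Call:
{"method": "move_arm", "body": {"targets": [0.0015, 0, 0, 0, 0.1, 0.003, 0, 0, 0, 0.1, 0.004, 0, 0, 0, 0.1, 0.004, 0, 0, 0, 0.1]}}

```text
clock: 24.05
ee_pos: [442.5, 234.7, 106.7]
tool_rot: [0.45, 0.546, 0.45, -0.545]
ft_force: [-1.2, -1.7, 5.8]
gripper_width: 0.375
```

It touches the bay floor, about 6 mm above the table as expected. I'll release it and rise.

Call:
{"method": "move_arm", "body": {"targets": [-0.002, 0, 0, 0, 0.37, -0.002, 0, 0, 0, 0.42, -0.002, 0, 0, 0, 0.6, -0.002, 0, 0, 0, 0.6, -0.03, 0, 0, 0, 0.6, -0.08, 0, 0, 0, 0.6, -0.14, 0, 0, 0, 0.3, -0.2, 0, 0, 0, 0, -0.25, 0, 0, 0, 0, -0.25, 0, 0, 0, 0]}}

```text
clock: 25.3
ee_pos: [444.2, 235.4, 360.7]
tool_rot: [0.451, 0.549, 0.449, -0.542]
ft_force: [-0.1, -0.3, 0.6]
gripper_width: 0.001
```

```bash
cat > cov.py <<'E'
from fit import *
o=np.array([487.6,224.8]); a=-.192; Rz=np.array([[np.cos(a),-np.sin(a)],[np.sin(a),np.cos(a)]])
def sp(x,y,z): return np.append(o+Rz@[x,y],z)
def covpts(th):
    r=[]
    for L,y in((0,110),(0,-110),(190,110),(190,-110),(218,40),(218,-40)):
        for h in(0,10): r.append(sp(100-L*np.cos(th)+h*np.sin(th),y,80+L*np.sin(th)+h*np.cos(th)))
    return np.array(r)
E
python3 -c "
from cov import *
st()
for n in('scene','top'):print([(np.round(d['box']),round(d['confidence'],2)) for k in('bottle','cover') for d in search_frame((cam(n),n)[1],k)])
B=np.array([[x,y,z] for x in(-30,30) for y in(-30,30) for z in(6,106)]+[[x,y,166] for x in(-17,17) for y in(-17,17)])
c=cam('scene'); uv=np.array([proj(c,sp(-46+b[0],b[1],b[2])) for b in B]); print('pred bottle',uv.min(0),uv.max(0))
for th in(1.6,1.65,1.7):
  uv=hullmask(c,covpts(th)); print(th,uv.min(0).round(),uv.max(0).round())
p=sp(100-218*np.cos(1.65)+10*np.sin(1.65),0,80+218*np.sin(1.65)); print('tab end back',p); print('behind',sp(100+90,0,0), 'at60', sp(100-218*.5+8.7,0,80+218*.866+5))
"
```

```text
[444.2 235.4 360.7] F [-0.11 -0.27  0.63] M tool [-0.024 -0.002  0.031] w 0.0008 t 25.3
[(array([399., 163., 424., 195.]), 0.87), (array([117., 191., 194., 227.]), 0.82), (array([369., 184., 513., 259.]), 0.84)]
[(array([200., 244., 238., 276.]), 0.91), (array([241., 216., 268., 242.]), 0.68), (array([436., 303., 522., 344.]), 0.56), (array([149., 147., 279., 204.]), 0.65), (array([305.,  90., 371., 150.]), 0.63), (array([394.,  89., 432., 141.]), 0.59)]
pred bottle [389.8297954  164.90258469] [428.44235028 232.03122451]
1.6 [368. 178.] [509. 260.]
1.65 [368. 183.] [510. 260.]
1.7 [368. 188.] [512. 260.]
tab end back [612.4793348  200.52413014 297.3165762 ]
behind [674.10866518 188.54372036   0.        ] at60 [487.30551263 224.85724676 273.788     ]
```

Call:
{"method": "move_arm", "body": {"targets": [0, 0.021, 0, -0.157, 0, 0, 0.042, 0, -0.314, 0, 0, 0.063, 0, -0.47, 0, 0, 0.084, 0, -0.63, 0, 0, 0.105, 0, -0.785, 0, 0, 0.126, 0, -0.94, 0, 0, 0.15, 0, -1.1, 0, 0, 0.175, 0, -1.26, 0, 0, 0.195, 0, -1.41, 0, 0, 0.211, 0.001, -1.57, 0]}}

```text
clock: 27.0
ee_pos: [648.9, 192.7, 353.6]
tool_rot: [0.703, 0.066, 0.705, -0.066]
ft_force: [-0.7, 0.1, -0.3]
gripper_width: 0.002
```

```bash
python3 -c "
from cov import *
st(); x=sp(165,0,228); go(*x,1.379); s,T=axes(); print(T.round(2))
"
```

```text
[648.9 192.7 353.6] F [-0.65  0.06 -0.26] M tool [0.037 0.029 0.023] w 0.0016 t 27.0
pos [648.9 192.7 353.6] yaw 1.383 q6 -1.16 w 0.002 F [-0.7  0.1 -0.3] t 27.0
shift m [0.1256 0.0008 0.0007] turn 0.004 tilt [-0.002 -0.    -1.   ]
[[-0.    0.19  0.98]
 [-0.    0.98 -0.19]
 [-1.   -0.   -0.  ]]
```

Call:
{"method": "move_arm", "body": {"targets": [0.05, 0, 0, 0, 0, 0.1, 0, 0, 0, 0, 0.126, 0, 0, 0, 0, 0.126, 0, 0, 0, 0, 0.126, 0, -0.02, 0, 0, 0.126, 0, -0.04, 0, 0, 0.126, 0, -0.06, 0, 0, 0.126, 0, -0.08, 0, 0, 0.126, 0, -0.09, 0, 0, 0.126, 0, -0.09, 0, 0]}}

```text
clock: 28.25
ee_pos: [560.3, 210.7, 230.3]
tool_rot: [0.704, 0.068, 0.703, -0.068]
ft_force: [-0.1, 0.3, 0.9]
gripper_width: 0.0
```

```bash
cat >> cov.py <<'E'
def orange(c):
    hsv=cv2.cvtColor(c['image'],cv2.COLOR_RGB2HSV)
    return ((hsv[...,0]<18)&(hsv[...,1]>150)&(hsv[...,2]>25)).astype(np.uint8)*255
def angle():
    from scipy.optimize import minimize_scalar
    for n in('scene','top'):
        c=cam(n); U=hullmask(c,np.vstack([covpts(t) for t in(1.0,1.3,1.7)])); m=orange(c); r=np.zeros_like(m); cv2.rectangle(r,tuple(int(v)-8 for v in U.min(0)),tuple(int(v)+8 for v in U.max(0)),255,-1); m&=r
        def cost(th):
            P=covpts(th); q=np.zeros_like(m)
            for g in(list(range(8)),[4,5,6,7,8,9,10,11]):
                uv=hullmask(c,P[range(8)] if len(g)==8 and g[0]==0 else np.vstack([P[8:],[sp(100-180*np.cos(th)+h*np.sin(th),y,80+180*np.sin(th)+h*np.cos(th)) for h in(0,10) for y in(40,-40)]]))
                cv2.fillConvexPoly(q,cv2.convexHull((uv*16).astype(np.int32)),255,shift=4)
            return 1-(q&m).sum()/(q|m).sum()
        g=np.arange(.85,1.8,.01); f=[cost(t) for t in g]; i=int(np.argmin(f)); print(n,'angle',g[i].round(2),np.degrees(g[i]).round(1),'cost',round(f[i],3))
E
python3 -c "
from cov import *
st(); s,T=axes(); print('local x',(Rz.T@(np.array(s['ee_pos'])[:2]-o)).round(1)); angle()
"
```

```text
[560.3 210.7 230.3] F [-0.1   0.28  0.9 ] M tool [0.05  0.013 0.037] w 0.0004 t 28.25
local x [74.  0.]
scene angle 1.34 76.8 cost 0.138
top angle 1.34 76.8 cost 0.782
```

Call:
{"method": "move_arm", "body": {"targets": [0, 0, -0.015, 0, 0, 0, 0, -0.03, 0, 0, 0, 0, -0.042, 0, 0, 0, 0, -0.047, 0, 0, 0, 0, -0.047, 0, 0]}}

```text
clock: 28.98
ee_pos: [512.8, 219.5, 228.8]
tool_rot: [0.703, 0.068, 0.704, -0.068]
ft_force: [-0.0, 0.3, 0.7]
gripper_width: 0.002
```

```bash
python3 -c "
from cov import *
st(); s,T=axes(); print('local x',(Rz.T@(np.array(s['ee_pos'])[:2]-o)).round(1)); angle()
"
```

```text
[512.8 219.5 228.8] F [-0.    0.26  0.66] M tool [ 0.009 -0.033 -0.057] w 0.0017 t 28.975
local x [25.7 -0.4]
scene angle 1.12 64.2 cost 0.117
top angle 1.12 64.2 cost 0.697
```

Call:
{"method": "move_arm", "body": {"targets": [0, 0, -0.005, 0, 0, 0, 0, -0.01, 0, 0, 0, 0, -0.013, 0, 0, 0, 0, -0.013, 0, 0]}}

```text
clock: 29.58
ee_pos: [500.7, 221.8, 228.8]
tool_rot: [0.704, 0.068, 0.704, -0.068]
ft_force: [0.5, -0.3, -0.1]
gripper_width: 0.004
```

```bash
python3 -c "
from cov import *
st(); s,T=axes(); print('local x',(Rz.T@(np.array(s['ee_pos'])[:2]-o)).round(1)); angle()
c=cam('scene'); im=c['image'].copy()
im=cv2.resize(im[140:290,340:530],(760,600),interpolation=cv2.INTER_CUBIC)
for th,col in((1.047,(0,255,0)),):
  P=covpts(th)
  f=lambda p:tuple(int(v) for v in (np.array(proj(c,p))-[340,140])*4)
  for i,j in((0,4),(2,6),(1,5),(3,7),(5,7),(4,6),(9,11)): cv2.line(im,f(P[i]),f(P[j]),col,1)
cv2.imwrite('pics/s9.png',cv2.convertScaleAbs(im,alpha=1.3)[:,:,::-1])
"
```

```text
[500.7 221.8 228.8] F [ 0.52 -0.32 -0.12] M tool [ 0.053 -0.131  0.04 ] w 0.0042 t 29.575
local x [13.4 -0.4]
scene angle 1.06 60.7 cost 0.113
top angle 1.07 61.3 cost 0.597
```

View pics/s9.png

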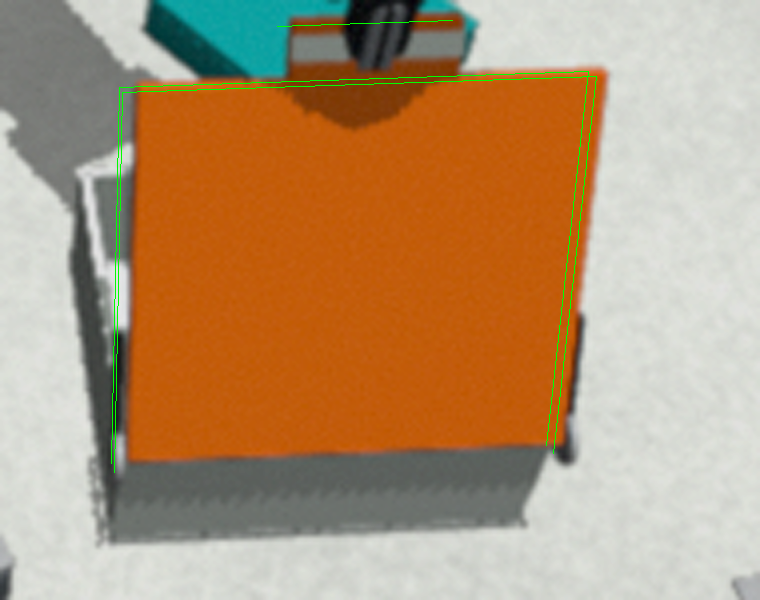

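The cover lies nearly parallel to the black pointer (from (568,450) to (582,315), edge offset 6 px then 5 px), with a small pose offset in my station fit. I'll check the angle with a joint corner fit.

```bash
python3 -c "
import cov; from cov import *
from scipy.optimize import least_squares
c=cam('scene')
px=np.array([(127,460),(562,445),(135,82),(606,70)])/4+[340,140]
def f(p):
    cov.o=np.array(p[:2])+o; b=a+p[2]; cov.Rz=np.array([[np.cos(b),-np.sin(b)],[np.sin(b),np.cos(b)]])
    uv=hullmask(c,covpts(p[3]))[[1,3,5,7]]
    return np.append((uv-px).ravel(),np.array([p[0]/4,p[1]/4,p[2]*50]))
r=least_squares(f,[0,0,0,1.05]); print(r.x.round(3),r.fun.round(2))
uv0=None
for th in(1.0,1.047,1.1):
    f([*r.x[:3],th]); uv=hullmask(c,covpts(th))[[3,7]]; print(th,uv.round(1).tolist(),'slope',((uv[1]-uv[0])[0]/(uv[0]-uv[1])[1]).round(4))
"
```

```text
[0.   0.   0.   1.05] [ 106.56   -1.6  -111.87    6.81  115.49   -1.2  -120.74    5.68    0.
    0.      0.  ]
1.0 [[368.6000061035156, 257.79998779296875], [370.0, 161.8000030517578]] slope 0.0138
1.047 [[368.6000061035156, 258.0], [370.70001220703125, 163.10000610351562]] slope 0.022
1.1 [[368.6000061035156, 258.29998779296875], [371.6000061035156, 164.8000030517578]] slope 0.0317
```

```bash
python3 -c "
import cov; from cov import *
from scipy.optimize import least_squares
c=cam('scene')
px=np.array([(562,445),(127,460),(606,70),(135,82)])/4+[340,140]
def f(p,full=True):
    cov.o=np.array(p[:2])+o; b=a+p[2]; cov.Rz=np.array([[np.cos(b),-np.sin(b)],[np.sin(b),np.cos(b)]])
    uv=np.array([proj(c,q) for q in covpts(p[3])])[[1,3,5,7]]
    return np.append((uv-px).ravel(),np.array([p[0]/4,p[1]/4,p[2]*50])) if full else uv
r=least_squares(f,[0,0,0,1.05]); print(r.x.round(3),r.fun.round(2))
for th in(1.0,1.047,1.1):
    uv=f([*r.x[:3],th],False); print(th,'slope right',((uv[2]-uv[0])[0]/(uv[0]-uv[2])[1]).round(4),'height px',(uv[0]-uv[2])[1].round(1))
print('meas slope cover',44/375,'pointer',14/135,'h',375/4)
"
```

```text
[-3.662e+00  6.993e+00 -4.000e-03  1.041e+00] [ 0.07  0.16 -0.56  0.7  -0.03 -0.26 -0.18  0.26 -0.92  1.75 -0.19]
1.0 slope right 0.0981 height px 95.0
1.047 slope right 0.1185 height px 94.0
1.1 slope right 0.1425 height px 92.6
meas slope cover 0.11733333333333333 pointer 0.1037037037037037 h 93.75
```

The joint fit gives 1.041 rad (59.7°), and the edge slope agrees at about 60°. I'll back the finger off and rise away.

Call:
{"method": "move_arm", "body": {"targets": [0, 0, 0.02, 0, 0, 0, 0, 0.04, 0, 0, -0.05, 0, 0.06, 0, 0, -0.1, 0, 0.06, 0, 0, -0.15, 0, 0.06, 0, 0, -0.17, -0.05, 0.03, 0, 0, -0.17, -0.1, 0, 0, 0, -0.17, -0.15, -0.03, 0, 0, -0.17, -0.2, -0.06, 0, 0, -0.17, -0.2, -0.06, 0, 0]}}

```text
clock: 31.08
ee_pos: [403.0, 34.6, 399.6]
tool_rot: [0.704, 0.069, 0.703, -0.07]
ft_force: [0.8, 0.9, 0.0]
gripper_width: 0.002
```

```bash
python3 -c "
import cov; from cov import *
st(); cov.o=o+[-3.7,7]; angle()
for n in('scene','top'):
  for k in('bottle','jar_red','beaker','bowl','water_a','spatula','cover'): print(n,k,[(np.round(d['box']).tolist(),round(d['confidence'],2)) for d in search_frame(n,k)][:3])
c=cam('top'); B=np.array([[x,y,z] for x in(-30,30) for y in(-30,30) for z in(6,106)])
s=np.array([sp(-46,0,0)[:2]])
uv=np.array([proj(c,sp(-46+b[0],b[1],b[2])) for b in B]); print('pred body top',uv.min(0).round(),uv.max(0).round())
im=cv2.convertScaleAbs(cv2.resize(c['image'][140:310,140:300],(560,595)),alpha=1.5); cv2.imwrite('pics/s10.png',im[:,:,::-1])
"
```

```text
[403.   34.6 399.6] F [0.82 0.85 0.05] M tool [-0.037 -0.007 -0.   ] w 0.0018 t 31.075
scene angle 1.09 62.5 cost 0.072
top angle 1.1 63.0 cost 0.564
scene bottle [([116.0, 190.0, 193.0, 228.0], 0.96)]
scene jar_red []
scene beaker [([396.0, 302.0, 449.0, 358.0], 0.9)]
scene bowl [([294.0, 323.0, 372.0, 397.0], 0.67)]
scene water_a [([220.0, 337.0, 264.0, 409.0], 0.87), ([130.0, 329.0, 185.0, 406.0], 0.76)]
scene spatula []
scene cover [([370.0, 143.0, 493.0, 256.0], 0.89)]
top bottle [([437.0, 303.0, 517.0, 346.0], 0.69)]
top jar_red [([310.0, 183.0, 391.0, 262.0], 0.66)]
top beaker [([241.0, 96.0, 280.0, 149.0], 0.8)]
top bowl [([305.0, 88.0, 372.0, 148.0], 0.74), ([142.0, 185.0, 280.0, 231.0], 0.54)]
top water_a [([396.0, 90.0, 432.0, 140.0], 0.94), ([457.0, 109.0, 503.0, 156.0], 0.78)]
top spatula [([108.0, 139.0, 231.0, 167.0], 0.66), ([310.0, 185.0, 389.0, 257.0], 0.42)]
top cover [([141.0, 183.0, 279.0, 231.0], 0.67)]
pred body top [194. 246.] [237. 281.]
```

```bash
cat > joint.py <<'E'
import cov; from cov import *
def sub(g):
    cs={n:cam(n) for n in('scene','top')}; M={}
    for n,c in cs.items():
        hsv=cv2.cvtColor(c['image'],cv2.COLOR_RGB2HSV); m=((hsv[...,0]<18)&(hsv[...,1]>130)&(hsv[...,2]>60)).astype(np.uint8)*255
        m[:, :100]=0; m[:100]=0; k,l,s,cc=cv2.connectedComponentsWithStats(m); i=1+np.argmax(s[1:,4]); M[n]=(l==i).astype(np.uint8)*255
        print(n,'comp box',s[i])
    return cs,M
cs,M=sub(0)
def pieces(th):
    P=covpts(th); t=np.array([sp(100-180*np.cos(th)+h*np.sin(th),y,80+180*np.sin(th)+h*np.cos(th)) for h in(0,10) for y in(40,-40)])
    return P[:8],np.vstack([P[8:],t])
def cost(p,ns):
    cov.o=np.array([p[0],p[1]])+o; b=a+p[2]; cov.Rz=np.array([[np.cos(b),-np.sin(b)],[np.sin(b),np.cos(b)]]); s=0
    for n in ns:
        q=np.zeros((480,640),np.uint8)
        for W in pieces(p[3]):
            uv=np.array([proj(cs[n],w) for w in W]); cv2.fillConvexPoly(q,cv2.convexHull((uv*16).round().astype(np.int32)),255,shift=4)
        s+=1-(q&M[n]).sum()/(q|M[n]).sum()
    return s
for ns in(('scene',),('top',),('scene','top')):
    p0=np.array([0,4,0,1.05]); S=np.vstack([p0,p0+np.diag([6,6,.03,.06])])
    r=minimize(cost,p0,args=(ns,),method='Nelder-Mead',options=dict(initial_simplex=S,maxiter=500)); print(ns,r.x.round(3),round(r.fun,3),np.degrees(r.x[3]).round(1))
E
python3 joint.py; python3 - <<'E'
from fit import *
c=cam('top'); im=c['image']; hsv=cv2.cvtColor(im,cv2.COLOR_RGB2HSV)
m=((hsv[...,0]<14)&(hsv[...,1]>90)).astype(np.uint8)[236:290,170:260]; k,l,s,cc=cv2.connectedComponentsWithStats(m); print('amber comps',s[s[:,4]>15].tolist())
print(im[250:282:4,190:246:6].sum(2).tolist())
E
```

```text
scene comp box [  372   155   120   101 10839]
top comp box [ 141  182  137   40 2291]
('scene',) [-7.377e+00  7.341e+00  2.000e-03  1.140e+00] 0.07 65.3
('top',) [ 7.501 -3.205  0.317  1.166] 0.426 66.8
('scene', 'top') [-4.691 -2.37   0.106  1.181] 0.572 67.7
amber comps [[0, 0, 90, 54, 4854]]
[[147, 142, 152, 156, 80, 147, 147, 149, 153, 150], [144, 142, 160, 140, 68, 135, 142, 150, 133, 135], [139, 145, 142, 141, 68, 139, 144, 153, 160, 134], [119, 123, 132, 135, 77, 124, 141, 140, 127, 132], [109, 139, 138, 141, 89, 126, 140, 129, 104, 126], [130, 146, 131, 128, 88, 107, 116, 118, 133, 116], [210, 121, 136, 133, 93, 118, 114, 123, 131, 124], [349, 124, 132, 124, 85, 109, 119, 116, 108, 123]]
```

The masks are poor: the tab's stripe splits the cover, and the arm hides the bay in the top view. I'll move the arm aside and re-measure.

Call:
{"method": "move_arm", "body": {"targets": [0, -0.29, -0.017, 0, 0, 0, -0.29, -0.017, 0, 0, 0, -0.29, -0.017, 0, 0, 0, -0.29, -0.017, 0, 0, 0, -0.29, -0.017, 0, 0, 0, -0.29, -0.017, 0, 0, 0, -0.29, -0.017, 0, 0, 0, -0.29, -0.017, 0, 0]}}

```text
clock: 33.08
ee_pos: [332.0, -243.4, 398.9]
tool_rot: [0.704, 0.067, 0.704, -0.067]
ft_force: [-0.8, 0.2, 0.0]
gripper_width: -0.004
```

```bash
cat > j2.py <<'E'
import cov; from cov import *
from scipy.optimize import least_squares
st()
cs={n:cam(n) for n in('scene','top')}
for n in cs: print(n,[(np.round(d['box']).tolist(),round(d['confidence'],2)) for k in('bottle','jar_red','jar_green') for d in search_frame(n,k)])
quads={}
for n,c in cs.items():
    hsv=cv2.cvtColor(c['image'],cv2.COLOR_RGB2HSV); m=((hsv[...,0]<18)&(hsv[...,1]>130)&(hsv[...,2]>(90 if n=='scene' else 50))).astype(np.uint8)*255
    m[:,:100]=0; m[:100]=0
    # drop the tab: opening wider than tab
    m2=cv2.morphologyEx(m,cv2.MORPH_OPEN,np.ones((5,5),np.uint8)); k,l,s,cc=cv2.connectedComponentsWithStats(m2); i=1+np.argmax(s[1:,4]); print(n,s[i].tolist())
    m3=(l==i).astype(np.uint8); quads[n]=m3; rows=[(r,np.where(m3[r])[0].min(),np.where(m3[r])[0].max()) for r in range(s[i][1],s[i][1]+s[i][3],max(1,s[i][3]//8))]; print(rows)
    cols=[(q,np.where(m3[:,q])[0].min(),np.where(m3[:,q])[0].max()) for q in range(s[i][0]+4,s[i][0]+s[i][2],max(1,s[i][2]//10))]; print(cols)
    print('hsv mean V',hsv[...,2][m3>0].mean())
E
python3 j2.py
```

```text
[ 332.  -243.4  398.9] F [-0.84  0.17  0.02] M tool [ 0.001 -0.024 -0.021] w -0.0043 t 33.075
scene [([116.0, 190.0, 192.0, 231.0], 0.57)]
top [([438.0, 302.0, 517.0, 347.0], 0.86), ([198.0, 243.0, 238.0, 278.0], 0.74), ([111.0, 139.0, 227.0, 167.0], 0.52), ([200.0, 245.0, 240.0, 279.0], 0.2)]
scene [372, 155, 119, 101, 10800]
[(155, np.int64(434), np.int64(454)), (167, np.int64(374), np.int64(490)), (179, np.int64(374), np.int64(488)), (191, np.int64(373), np.int64(487)), (203, np.int64(373), np.int64(485)), (215, np.int64(373), np.int64(484)), (227, np.int64(372), np.int64(483)), (239, np.int64(372), np.int64(481)), (251, np.int64(372), np.int64(473))]
[(376, np.int64(161), np.int64(255)), (387, np.int64(161), np.int64(254)), (398, np.int64(160), np.int64(254)), (409, np.int64(160), np.int64(253)), (420, np.int64(156), np.int64(253)), (431, np.int64(156), np.int64(252)), (442, np.int64(155), np.int64(252)), (453, np.int64(155), np.int64(251)), (464, np.int64(158), np.int64(251)), (475, np.int64(158), np.int64(250)), (486, np.int64(157), np.int64(199))]
hsv mean V 143.78101851851852
top [142, 184, 134, 52, 4266]
[(184, np.int64(176), np.int64(188)), (190, np.int64(169), np.int64(223)), (196, np.int64(161), np.int64(256)), (202, np.int64(154), np.int64(275)), (208, np.int64(146), np.int64(273)), (214, np.int64(142), np.int64(270)), (220, np.int64(167), np.int64(267)), (226, np.int64(220), np.int64(263)), (232, np.int64(233), np.int64(260))]
[(146, np.int64(208), np.int64(216)), (159, np.int64(198), np.int64(218)), (172, np.int64(188), np.int64(220)), (185, np.int64(184), np.int64(220)), (198, np.int64(186), np.int64(222)), (211, np.int64(188), np.int64(224)), (224, np.int64(191), np.int64(230)), (237, np.int64(193), np.int64(232)), (250, np.int64(195), np.int64(235)), (263, np.int64(197), np.int64(227))]
hsv mean V 81.52883263009845
```

```bash
cat > j3.py <<'E'
import cov; from cov import *
from scipy.optimize import least_squares
cs={n:cam(n) for n in('scene','top')}
# order covpts idx: hinge+y h10=1, hinge-y h10=3, free+y h0=4, free-y h0=6
obs={'scene':[(480.5,250.8),(372,256),(491.5,156.3),(374.2,160.7)],'top':[(176,183.5),(276,199.5),(140,214.5),(258.5,236.5)]}
def f(p,ns,w):
    cov.o=np.array(p[:2])+o; b=a+p[2]; cov.Rz=np.array([[np.cos(b),-np.sin(b)],[np.sin(b),np.cos(b)]]); P=covpts(p[3])[[1,3,4,6]]
    r=[(np.array([proj(cs[n],q) for q in P])-obs[n]).ravel() for n in ns]
    return np.concatenate(r+[np.array([p[0],p[1],p[2]*200])/w])
for ns in(('scene',),('top',),('scene','top')):
  for w in(4,20):
    r=least_squares(f,[0,0,0,1.05],args=(ns,w),loss='soft_l1'); print(ns,w,r.x.round(3),np.degrees(r.x[3]).round(1),r.fun.round(1).tolist())
E
python3 j3.py
```

```text
('scene',) 4 [-4.290e+00  7.515e+00  5.000e-03  1.089e+00] 62.4 [0.5, 0.1, -0.1, -0.0, -0.2, 0.3, -0.4, 0.2, -1.1, 1.9, 0.2]
('scene',) 20 [-4.830e+00  7.731e+00  5.000e-03  1.094e+00] 62.7 [0.5, -0.1, -0.1, -0.2, -0.0, 0.2, -0.3, 0.1, -0.2, 0.4, 0.1]
('top',) 4 [-4.419e+00  8.219e+00  2.000e-03  1.094e+00] 62.7 [0.3, -0.9, 2.2, 0.2, -2.3, 0.7, 0.3, -0.7, -1.1, 2.1, 0.1]
('top',) 20 [-5.050e+00  8.632e+00  2.000e-03  1.098e+00] 62.9 [0.1, -0.6, 2.0, 0.5, -2.6, 0.7, 0.1, -0.7, -0.3, 0.4, 0.0]
('scene', 'top') 4 [-4.713e+00  7.906e+00  4.000e-03  1.095e+00] 62.7 [0.5, 0.0, -0.1, -0.2, 0.1, 0.3, -0.2, 0.1, 0.3, -0.7, 2.3, 0.2, -2.2, 1.0, 0.5, -0.6, -1.2, 2.0, 0.2]
('scene', 'top') 20 [-4.995e+00  8.068e+00  4.000e-03  1.096e+00] 62.8 [0.5, -0.1, -0.0, -0.4, 0.2, 0.3, -0.1, 0.0, 0.2, -0.5, 2.2, 0.3, -2.3, 1.0, 0.4, -0.7, -0.2, 0.4, 0.0]
```

All fits with the correct silhouette edges agree on 62.7°. My earlier corner fit took the wrong thickness edge. The cover needs about 11 mm more push at the fingertip, so I'll go back.

```bash
python3 -c "
from h import *
go(562,210,399,1.379)"
```

```text
pos [ 331.7 -244.3  398.8] yaw 1.378 q6 -2.12 w 0.002 F [-1.3  0.   0.2] t 33.575
shift m [-2.000e-04  4.900e-01  1.391e-01] turn -0.001 tilt [ 0. -0. -1.]
```

Call:
{"method": "move_arm", "body": {"targets": [0, 0.49, 0.139, 0, 0, 0, 0.49, 0.139, 0, 0, 0, 0.49, 0.139, 0, 0, 0, 0.49, 0.139, 0, 0, 0, 0.49, 0.139, 0, 0, 0, 0.49, 0.139, 0, 0, 0, 0.49, 0.139, 0, 0, 0, 0.49, 0.139, 0, 0, 0, 0.49, 0.139, 0, 0, 0, 0.49, 0.139, 0, 0]}}

```text
clock: 34.83
ee_pos: [561.7, 209.8, 398.0]
tool_rot: [0.703, 0.067, 0.704, -0.068]
ft_force: [0.4, -0.2, -0.4]
gripper_width: 0.002
```

```bash
python3 -c "
from h import *
go(562,210,228.8,1.379); go(490,223.8,228.8,1.379)"
```

```text
pos [561.7 209.8 398. ] yaw 1.379 q6 -1.09 w 0.002 F [ 0.4 -0.2 -0.4] t 34.825
shift m [0.1692 0.0005 0.0005] turn -0.0 tilt [-0.002 -0.001 -1.   ]
pos [561.7 209.8 398. ] yaw 1.379 q6 -1.09 w 0.002 F [ 0.4 -0.2 -0.4] t 34.825
shift m [ 0.1693  0.0003 -0.0729] turn -0.0 tilt [-0.002 -0.001 -1.   ]
```

Call:
{"method": "move_arm", "body": {"targets": [0.055, 0, 0, 0, 0, 0.11, 0, 0, 0, 0, 0.17, 0, 0, 0, 0, 0.17, 0, -0.02, 0, 0, 0.17, 0, -0.04, 0, 0, 0.17, 0, -0.058, 0, 0, 0.17, 0, -0.066, 0, 0, 0.17, 0, -0.072, 0, 0, 0.17, 0, -0.073, 0, 0, 0.17, 0, -0.073, 0, 0]}}

```text
clock: 36.08
ee_pos: [490.7, 223.7, 229.2]
tool_rot: [0.704, 0.068, 0.704, -0.068]
ft_force: [0.4, -1.8, 1.1]
gripper_width: 0.001
```

Call:
{"method": "move_arm", "body": {"targets": [0, 0, 0.025, 0, 0, -0.03, 0, 0.05, 0, 0, -0.09, 0, 0.07, 0, 0, -0.15, 0, 0.07, 0, 0, -0.17, -0.06, 0.03, 0, 0, -0.17, -0.12, 0, 0, 0, -0.17, -0.18, -0.03, 0, 0, -0.17, -0.24, -0.05, 0, 0, -0.17, -0.3, -0.06, 0, 0, -0.17, -0.36, -0.06, 0, 0]}}

```text
clock: 37.33
ee_pos: [365.4, -102.5, 399.0]
tool_rot: [0.704, 0.068, 0.704, -0.067]
ft_force: [0.3, -0.8, -0.6]
gripper_width: 0.001
```

Call:
{"method": "move_arm", "body": {"targets": [0, -0.1, 0, 0, 0, 0, -0.1, 0, 0, 0, 0, -0.1, 0, 0, 0]}}

```text
clock: 37.7
ee_pos: [346.6, -201.6, 398.3]
tool_rot: [0.703, 0.07, 0.704, -0.069]
ft_force: [-0.8, -0.3, 0.3]
gripper_width: 0.003
```

```bash
python3 j2.py
```

```text
[ 346.6 -201.6  398.3] F [-0.8  -0.29  0.28] M tool [0.02  0.036 0.024] w 0.0031 t 37.7
scene [([116.0, 191.0, 194.0, 231.0], 0.61), ([372.0, 141.0, 490.0, 257.0], 0.56)]
top [([199.0, 245.0, 237.0, 278.0], 0.7), ([436.0, 305.0, 487.0, 345.0], 0.65), ([308.0, 88.0, 370.0, 147.0], 0.23)]
scene [372, 154, 118, 101, 10847]
[(154, np.int64(426), np.int64(453)), (166, np.int64(374), np.int64(488)), (178, np.int64(373), np.int64(487)), (190, np.int64(373), np.int64(486)), (202, np.int64(373), np.int64(484)), (214, np.int64(373), np.int64(483)), (226, np.int64(372), np.int64(482)), (238, np.int64(372), np.int64(481)), (250, np.int64(372), np.int64(480))]
[(376, np.int64(160), np.int64(254)), (387, np.int64(160), np.int64(254)), (398, np.int64(159), np.int64(253)), (409, np.int64(159), np.int64(253)), (420, np.int64(155), np.int64(253)), (431, np.int64(154), np.int64(252)), (442, np.int64(154), np.int64(252)), (453, np.int64(154), np.int64(251)), (464, np.int64(157), np.int64(251)), (475, np.int64(157), np.int64(250)), (486, np.int64(157), np.int64(191))]
hsv mean V 147.27712731630865
top [142, 183, 135, 57, 4737]
[(183, np.int64(177), np.int64(181)), (190, np.int64(169), np.int64(223)), (197, np.int64(162), np.int64(264)), (204, np.int64(154), np.int64(276)), (211, np.int64(147), np.int64(273)), (218, np.int64(142), np.int64(269)), (225, np.int64(189), np.int64(265)), (232, np.int64(221), np.int64(262)), (239, np.int64(251), np.int64(259))]
[(146, np.int64(212), np.int64(220)), (159, np.int64(200), np.int64(222)), (172, np.int64(188), np.int64(224)), (185, np.int64(184), np.int64(224)), (198, np.int64(186), np.int64(226)), (211, np.int64(188), np.int64(229)), (224, np.int64(191), np.int64(234)), (237, np.int64(193), np.int64(236)), (250, np.int64(195), np.int64(238)), (263, np.int64(197), np.int64(230)), (276, np.int64(200), np.int64(205))]
hsv mean V 86.5894025754697
```

```bash
sed -e "s/^obs=.*/obs={'scene':[(480.5,250.7),(372,255.8),(489.6,155.7),(374.1,159.8)],'top':[(176,183.5),(276,199.5),(140,218.8),(257.5,240.3)]}/" j3.py > j4.py; python3 j4.py; python3 - <<'E'
from h import *
a=cv2.imread('pics/top0.png').astype(int); c=cam('top'); b=c['image'][:,:,::-1].astype(int)
for n,(x0,y0,x1,y1) in dict(beaker=(235,95,290,150),bowl=(300,85,372,150),wa=(393,86,436,142),wb=(450,105,508,160),spat=(108,137,148,170),purple=(436,300,520,348),teal=(125,318,220,410)).items():
    A=a[y0:y1,x0:x1].astype(np.float32).mean(2);Bb=b[y0:y1,x0:x1].astype(np.float32).mean(2); print(n,'shift',np.round(cv2.phaseCorrelate(A,Bb)[0],2),'diff',abs(A-Bb).mean().round(1))
from cov import sp
import cov
cov.o=np.array([482.8,232.7])
for n in('jar_red','jar_green'): print(n,[np.round(d['box']).tolist() for d in search_frame('top',n)][:3])
im=c['image']; hsv=cv2.cvtColor(im,cv2.COLOR_RGB2HSV)
for h,nm in(((50,75),'green'),):
    m=((hsv[...,0]>h[0])&(hsv[...,0]<h[1])&(hsv[...,1]>100))[195:260,170:290]; print(nm,m.sum())
# bottle in the bay, top view: expected box of upright body+cap
B=np.array([[x,y,z] for x in(-30,30) for y in(-30,30) for z in(6,106)]); e=np.array([442,234.5])
P=[np.append(e+cov.Rz@q[:2],q[2]) for q in B]+[[e[0],e[1],166]]
uv=np.array([proj(c,p) for p in P]); print('upright pred',uv.min(0).round(),uv.max(0).round(),'cap',uv[-1].round())
E
```

```text
('scene',) 4 [-3.981e+00  7.401e+00  4.000e-03  1.049e+00] 60.1 [0.5, 0.2, -0.2, 0.1, 0.2, 0.1, -1.0, 0.1, -1.0, 1.9, 0.2]
('scene',) 20 [-4.471e+00  7.658e+00  5.000e-03  1.053e+00] 60.3 [0.5, -0.0, -0.1, -0.1, 0.3, -0.0, -0.9, 0.0, -0.2, 0.4, 0.0]
('top',) 4 [-4.220e+00  8.634e+00  2.000e-03  1.052e+00] 60.3 [0.0, -0.9, 2.0, 0.2, -2.6, 0.5, 0.7, -0.4, -1.1, 2.2, 0.1]
('top',) 20 [-4.830e+00  9.104e+00  2.000e-03  1.056e+00] 60.5 [-0.2, -0.6, 1.8, 0.4, -2.8, 0.5, 0.4, -0.4, -0.2, 0.5, 0.0]
('scene', 'top') 4 [-4.395e+00  8.044e+00  3.000e-03  1.052e+00] 60.3 [0.7, 0.1, 0.0, -0.1, 0.5, -0.0, -0.7, -0.1, 0.2, -0.8, 2.2, 0.2, -2.3, 0.7, 1.0, -0.4, -1.1, 2.0, 0.2]
('scene', 'top') 20 [-4.655e+00  8.248e+00  3.000e-03  1.054e+00] 60.4 [0.7, -0.1, 0.1, -0.3, 0.6, -0.1, -0.6, -0.1, 0.1, -0.6, 2.1, 0.3, -2.4, 0.6, 0.9, -0.5, -0.2, 0.4, 0.0]
beaker shift [ 0.03 -0.13] diff 5.0
bowl shift [ 0.01 -0.03] diff 4.6
wa shift [0.41 0.03] diff 4.5
wb shift [-0.01 -0.02] diff 4.6
spat shift [-0.02 -0.14] diff 4.9
purple shift [ 0.02 -0.54] diff 33.7
teal shift [0.07 0.14] diff 4.5
jar_red []
jar_green []
green 0
upright pred [197. 244.] [240. 279.] cap [207. 259.]
```

Both cameras put the cover at about 60.3°. The bottle's box in the bay matches an upright bottle, and the bystanders have not moved. Handing in.

```bash
python3 -c "
from plant import *
print(finish_job())"
```

```text
the job is handed in; nothing more can be done
None
```

I handed in the job at about 38 s of the 61 s allowed. The amber bottle was weighed upright on the grey scale, then set upright in the station's empty front bay. The orange cover is folded to about 60°.

**What I did**
- **Standing the bottle:** I lifted it by the cap, eased the grip so it swung upright, squared it on the table and re-gripped it.
- **Scale:** I set it down near the middle of the plate with about 6 N of contact force and released it for about 2 s.
- **Bay:** I put it in the front bay with about 6 N of contact force and let go.
- **Cover:** I pushed it forward with the closed fingers.

**Last checks**
- **Cover angle:** corner fits in the two cameras gave 60.1° to 60.5°. My first fit read 59.7° from the wrong edge and it was really about 62.7°, so I pushed it once more.
- **Bottle in the bay:** the top-camera box was [199, 245, 237, 278], against [197, 244, 240, 279] predicted for an upright bottle. The scene camera could not confirm it behind the cover.
- **Bystanders:** the beaker, bowl, water bottles and spatula shifted by less than half a pixel. The jars sit behind the cover and were not seen at the end.
- **Purple bottle:** the image comparison was disturbed, probably by the arm's shadow. The detector still found it in its place.

**What went wrong or disagreed**
- **Fingertip height:** the fingertips stood about 25 mm higher than the reported position. The first grips closed on nothing until I corrected for it.
- **Station position:** my first fit was off by about 4 mm in x and 8 mm in y. The bottle still went into the bay without touching the walls.
- **Pictures:** I had used all 12 views by then, so I checked the final cover angle and bay by measurement, not by eye.

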